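Put the laryngoscope handle in the drying cabinet and start its third programme

ROBOT

A 6-joint arm with a two-finger parallel gripper is mounted at the origin on the work surface. World frame = base frame: x ahead of the robot, y to its left, z up, the work surface at z = 0. Lengths are in mm, angles in degrees, forces in N, time in s.
With the tool pointing down it reaches from about 350 to 850 mm from the base axis. Payload 8.1 kg.
Tool frame: the origin (TCP) lies at the very end of the fingers, on their centre line; the grasp point (between the pads) lies 19 mm behind it; z points along the fingers, y is the direction in which the jaws open and shut (so a half turn about z gives the same grasp; the last joint's range is limited). The gripper opens to 85 mm and grips with 20 to 120 N. Pads are 22 mm wide; open, the fingers measure 114 mm over their backs; the gripper's body (76 mm by 85 mm) begins 54 mm behind the grasp point. The pads swing forward as they close: fully open they stand 13 mm farther back than shut.
Start: joints at [-78.633, 7.471, 85.268, -0, 87.261, -4.893], TCP at [168.024, -575.998, 231.292] pointing down, gripper open.
Joint ranges: [-169.43, 169.43], [-51.17, 129.36], [1.28, 143.12], [-76.62, 256.62], [0, 156.53], [-152.29, 152.29]. Speed limits (degrees/s): [136.94, 136.94, 159.86, 180, 180, 180].

INTERFACE

Orientations are given as [roll, pitch, yaw] about the fixed x, y, z axes, in that order (R = Rz(yaw) Ry(pitch) Rx(roll)).
In Python, from bench import r gives the robot as it stands.
- The arm moves only by the shell command python3 -m crank 'ROWS' [OPENING] [FORCE]. ROWS is JSON, a list that holds one entry, the list of rows, each a list of 6 numbers: the shift along the tool's x, y, z in m, then the turn, a rotation vector about the tool's x, y, z in rad. A call has 1 to 10 rows; each row is the pose to reach, as a shift and turn from the pose measured when the call began, along the tool's axes at that moment; what a row does not reach only later rows make up. A row lasts 1/8 s, in which the tool goes at most 62.5 mm and 10.7 degrees, less where a joint would pass 70% of its speed; a pose out of reach is approached as far as the arm can. A call with a gripper value outside its range is refused whole. OPENING is the closure, from 0 (fully open) to 1 (shut), set as the call begins (- or left out, the last holds). The fingers move at their own pace and stop on an object; FORCE is the grip in N (left out, the last holds). Time passes only in rows, so rows that repeat a pose let the fingers close. It gives the time, the measured TCP pose, the force and the opening at its end, in the units of the state.
- r.sense(): the state, without advancing time (a new reading comes with each control period).
- r.snapshot(name): name is "side" or "top"; returns (picture, depth): 384x512x3 uint8, blue, green, red; 384x512 float32, mm along the optical axis (not along the pixel's ray), 0 where there is no reading.
- r.get_calibration(name): a dict with "mtx" (3x3 intrinsics, pixels), "k1" (the pictures are not rectified: a ray, as slopes to the right and down, at radius r is drawn at 1 + k1 r^2 times it, then the intrinsics apply), "cam_to_world" (4x4, takes a point from camera to world coordinates). Camera axes: x right, y down, z forward; pixel columns grow to the right and rows downward; lengths in mm; the calibration is good to about 2 mm. A picture is of the moment at which its call begins. get_calibration takes no time and is no camera call.
- r.hand_in(): hands the job in, once; it reports no verdict.
Trained networks look in the newest picture that a camera, given by its name, has taken for a name from the list of things; names that differ only in an ending like _2 or _b are one class to them, and where a whole thing is asked for, a point or a joint stands for the part that bears it (a point fixed in the world has none). Each returns a list of dicts, best first, with "conf" (0 to 1); they miss things now and then, are a little off and sometimes report something else, mostly with a low value. They report only what shows in the picture. A call takes as long as a camera call. They do not tell look-alikes from the thing itself.
- r.look_for(thing, camera): "extent" ([left, top, right, bottom] in pixels, round what is visible of it).
- r.landmark_of(thing, camera): "pixel" ([column, row] in pixels: a listed point, or the origin of a listed thing).
The state is a dict: "time": time; "joint_pos": joint angles; "qd": joint speeds; "joint_efforts": joint torques, N m; "tool_pos": TCP position; "tcp_rot": TCP orientation; "ft_force": force on the tool from outside, world axes, zero at the start; "wrist_torque": the same for the moment, N m; "finger_gap": finger opening in mm.
Only numpy, scipy, OpenCV 4.12 (cv2) and the standard library are available. Lean on these libraries where they do the work, as an engineer would, in place of code of your own. Each camera call takes 0.05 s, during which the arm holds its last target.

TASK

Pull the laryngoscope handle out from under the low riser by its free end and let go of it on the open desk clear of the riser; then take it again round its middle and lay it gently, not dropped, into the shaped cradle of the open cabinet drawer, its wide head in the wide pocket. Push the drawer fully home, then swing the steel latch fully down over the drawer front, and then turn the selector on the cabinet top to its third click from the off end. Do not disturb the bottle, cup, carton and jar standing around.

Things in the scene. Friction and masses are not known exactly. Their poses are not given: they have to be found in the camera images.
- scope_mid (a point): Centre of the laryngoscope handle, a 150 mm long steel thing (170 to 340 g), on its axis, 17 mm above what it lies on. Its y axis runs along it from the head end (y = -75 mm) to the base end (y = +75 mm); z up. The grip between them is round, 28 mm in diameter. At the start it lies on the desk half under the riser, only 45 to 55 mm of the base end standing out.
- scope_base (a point): Middle of the flat end face of the handle's base, 75 mm from its centre. The base is a round cap 34 mm in diameter and 30 mm long; it stands out from under the riser at the start.
- scope_head (a point): Centre of the wide head of the handle, 62 mm from its centre: a square-edged block 48 wide (x) x 26 long (y) x 34 mm high, which keeps it from rolling
- riser: Low wooden riser (fixed): a board 300 x 200 mm, 8 mm thick, top 54 mm and underside 46 mm above the desk, on two side panels (10 mm thick, at x = -145 and +145 mm), open towards its +y side. Origin on the desk in the middle of its open edge; y points outwards from under it, the board lies at y = -200 to 0 mm. Blue folders lie on it up to 70 mm high at y below -90 mm.
- dryer: White drying cabinet (fixed), 260 mm wide, 270 mm deep, 112 mm high. Origin on the desk in the middle of the foot of its front face; x points into the cabinet (away from the robot), y to its left, z up. The top carries the latch near the front at the left and the selector at the right.
- drawer (a joint): How far the drawer is pulled out, m: 0 = fully home, 0.14 = fully open; starts 0.125 to 0.135 open. It slides along the cabinet's -x as it opens; friction about 2 N.
- cradle (a point): Centre of the cradle's floor, 16 mm above the desk; axes as the cabinet's; moves with the drawer. Trough along y, 160 mm long (y -80 to 80), 48 mm deep, 42 mm wide, but 56 mm wide for the head at y -80 to -44. Only at y -27 to 27 do finger notches widen it to 108 mm (x -54 to 54), down to its floor. Grey insert, top 64 mm above the desk. Drawer open 0.14: cabinet face at x = 84 mm.
- drawer_face (a point): Point on the outside of the drawer's front panel to push on (towards +x), midway left to right, 70 mm above the desk; axes as the cabinet's. Panel 250 mm wide, 8 to 100 mm above the desk, flat but for a bar pull, 100 mm long, that stands out 25 mm and lies 23 to 33 mm above the desk.
- latch (a joint): Angle of the steel latch lever, rad: 0 = leaning back 0.26 rad behind upright, 0.26 = upright, 1.83 = level, pointing out over the drawer front (fully down, end stop). It turns about the cabinet's y axis, stays where left (friction about 0.06 N m) and starts 0 to 0.35.
- latch_hinge (a point): Hinge axis of the latch, 10 mm above the cabinet's top, 32 mm behind its front face (y = 75 mm); axes as the cabinet's. Lever: flat steel strip 66 mm long, 24 mm wide (y), 6 mm thick, with a lip 24 mm long at its tip that points forwards when the lever is up, and down in front of the drawer when it is down.
- latch_tip (a point): Tip of the latch lever, 66 mm from its hinge
- selector (a joint): Angle of the selector, rad, growing clockwise seen from above: 0 = off end, one click every 0.436 rad (25 degrees), so the third click is 1.309; last click 2.182. A sprung detent (about 0.05 N m) pulls it into the nearest click. Starts at the off end or at the first click.
- selector_grip (a point): Point on the selector's upright axis, at mid-height of its bar, 24 mm above the cabinet's top; axes as the cabinet's (does not turn). Black bar 44 long, 14 wide, 26 mm high on a disc of 48 mm diameter. At joint value s the bar's pointer end (white line) points 3.796 - s rad anticlockwise from the cabinet's x axis. Plate marks: a long one at off, then a short one per click.
- bottle: Bystander: bottle 48 mm in diameter, 130 mm high; origin at the middle of its foot
- mug: Bystander: white cup without handle, 72 mm in diameter, 85 mm high; origin at the middle of its foot
- carton: Bystander: cardboard carton 100 (x) x 60 (y) x 75 mm high at the drawer's left; origin at the middle of its foot
- jar: Bystander: glass jar 52 mm in diameter, 70 mm high, on the desk at the right of the cabinet; origin at the middle of its foot
Mind the look-alikes: they are no part of the job. What is shaped like the part that bears scope_mid but orange is not meant.

How it is judged:
By the outcome, as a careful person would: the job done as asked, in the order asked, and still so for the second after the job is handed in, with the robot touching nothing.
It also fails if it takes over 72 s, if anything falls off the work surface, if the arm or the gripper's body presses on something with over 40 N, if the wrist force passes 120 N, or if a joint passes its speed limit or range.

## Working session

There is one attempt and no reset: what is moved stays moved. The work goes in short steps, Python scripts to look and compute and a shell command to move; the robot and the scene stay as the last step left them, time stands still between calls to the robot, and variables do not carry over. Pictures are saved under pics/ and viewed, and the job is handed in when it is done.

```bash
ls; mkdir -p pics
python3 - <<'E'
from bench import r
import cv2
print(r.sense())
for n in("side","top"):
    p,d=r.snapshot(n); cv2.imwrite(f"pics/{n}0.png",p); c=r.get_calibration(n); print(n,c)
    for t in ["scope_mid","scope_base","scope_head","riser","dryer","cradle","drawer_face","latch_hinge","latch_tip","selector_grip","bottle","mug","carton","jar"]:
        print(t,[(round(a['conf'],2),[round(v) for v in a['pixel']]) for a in r.landmark_of(t,n)][:3])
E
```

```text
pics
{'time': 0.0, 'joint_pos': array([-7.86321856e+01,  7.51529956e+00,  8.53300953e+01, -1.40943006e-03,
        8.72637796e+01, -4.89323603e+00]), 'qd': array([ 0.0245658 , -0.0062949 ,  0.06403774, -0.01421061, -0.02249083,
       -0.02214959]), 'joint_efforts': array([ 3.75429427e-04, -5.69391310e+01, -5.00557745e+01,  6.65975861e-06,
        1.43874538e-02,  2.07130952e-06]), 'tool_pos': array([ 167.90667966, -575.43294668,  230.23464468]), 'tcp_rot': array([-1.79891103e+02, -7.90994006e-03,  1.62611115e+01]), 'ft_force': array([-0.62088185, -0.33105785,  0.45221429]), 'wrist_torque': array([-0.03028916,  0.04532954, -0.01647517]), 'finger_gap': 85.4337082630419}
side {'mtx': array([[436.64512839,   0.        , 251.0833319 ],
       [  0.        , 436.64512839, 188.62376876],
       [  0.        ,   0.        ,   1.        ]]), 'k1': 0.034090033083903175, 'cam_to_world': array([[ 9.82903311e-01, -1.22903314e-01,  1.37097984e-01,
         2.54473896e+02],
       [-1.83226065e-01, -7.26287162e-01,  6.62521824e-01,
        -1.12958965e+03],
       [ 1.81463778e-02, -6.76314818e-01
[... 1153 characters left out ...]
9.39643932e-02, -9.95575186e-01,
         1.51465979e+03],
       [ 0.00000000e+00,  0.00000000e+00,  0.00000000e+00,
         1.00000000e+00]])}
scope_mid [(0.87, [303, 268]), (0.62, [395, 223]), (0.56, [315, 186])]
scope_base [(0.89, [384, 206]), (0.67, [318, 278]), (0.56, [293, 176])]
scope_head [(0.78, [404, 236]), (0.66, [289, 262])]
riser [(0.71, [304, 181])]
dryer [(0.74, [203, 155])]
cradle [(0.91, [198, 172])]
drawer_face [(0.74, [194, 192])]
latch_hinge [(0.94, [177, 136])]
latch_tip [(0.66, [178, 128]), (0.34, [142, 170])]
selector_grip [(0.68, [221, 133]), (0.24, [193, 189])]
bottle [(0.44, [273, 210])]
mug [(0.89, [295, 142])]
carton [(0.58, [142, 172])]
jar [(0.61, [251, 154])]
```

Run:
```python
import cv2
t=cv2.imread('pics/top0.png');s=cv2.imread('pics/side0.png')
cv2.imwrite('pics/t_full.png',cv2.resize(t[80:320,110:430],(800,600),interpolation=3))
cv2.imwrite('pics/s_full.png',cv2.resize(s[84:384,130:400],(720,600*800//800),interpolation=3))
```

```text
(no output)
```

View pics/t_full.png

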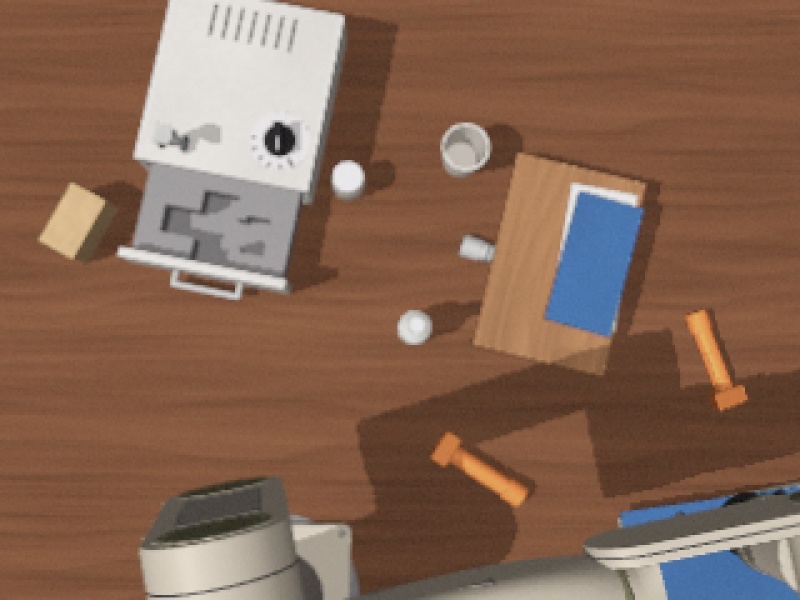

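View pics/s_full.png

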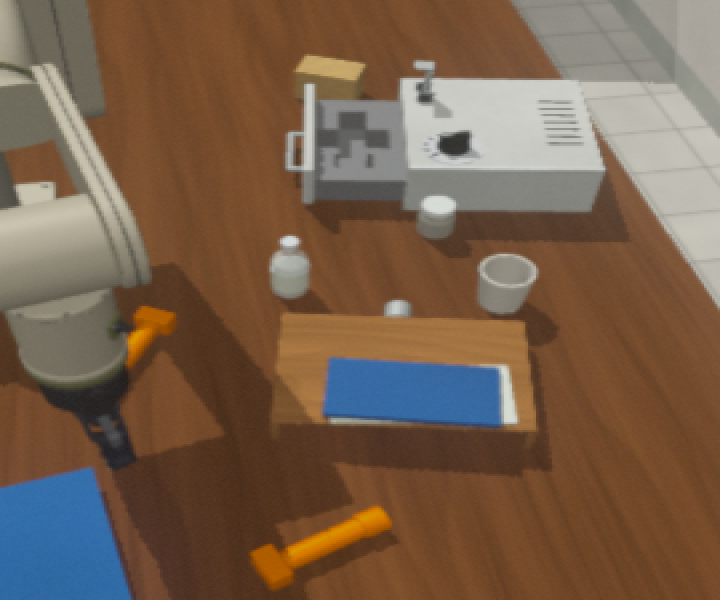

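The two orange handles, at top-view pixels (303,268) and (395,223), are look-alikes. The steel handle is the stub sticking out of the riser at about (301,179), and I'll check that in an enlarged crop.

```bash
cat > h.py <<'E'
import numpy as np, cv2
from bench import r
from scipy.spatial.transform import Rotation as R
def cal(n):
    c=r.get_calibration(n); return c['mtx'],c['k1'],c['cam_to_world']
def ray(n,px):
    K,k1,T=cal(n); px=np.atleast_2d(np.asarray(px,float))
    xd=(px-[K[0,2],K[1,2]])/K[0,0]; x=xd.copy()
    for _ in range(15): x=xd/(1+k1*(x**2).sum(1,keepdims=True))
    return np.c_[x,np.ones(len(x))],T
def at_z(n,px,z):
    d,T=ray(n,px); w=d@T[:3,:3].T; o=T[:3,3]; return o+w*((z-o[2])/w[:,2])[:,None]
def cloud(n,D):
    h,w=D.shape; v,u=np.mgrid[:h,:w]; d,T=ray(n,np.c_[u.ravel(),v.ravel()])
    P=(d*D.ravel()[:,None])@T[:3,:3].T+T[:3,3]; P[D.ravel()==0]=np.nan
    return P.reshape(h,w,3)
def proj(n,P):
    K,k1,T=cal(n); P=np.atleast_2d(P); c=(P-T[:3,3])@T[:3,:3]; x=c[:,:2]/c[:,2:]
    x=x*(1+k1*(x**2).sum(1,keepdims=True)); return x*K[0,0]+[K[0,2],K[1,2]]
def tool(target,rotm=None):
    """shift in tool axes (m) and rotvec to reach world target"""
    s=r.sense(); Rm=R.from_euler('xyz',s['tcp_rot'],degrees=True)
    sh=Rm.inv().apply(np.asarray(target)-s['tool_pos'])/1000
    rv=(Rm.inv()*R.from_matrix(rotm)).as_rotvec() if rotm is not None else np.zeros(3)
    return sh.round(4),rv.round(4)
def st():
    s=r.sense(); print('t',round(s['time'],2),'pos',s['tool_pos'].round(1),'rot',s['tcp_rot'].round(2),'F',s['ft_force'].round(1),'M',s['wrist_torque'].round(2),'gap',round(s['finger_gap'],1),'q',s['joint_pos'].round(1))
E
python3 - <<'E'
from h import *
p,d=r.snapshot('top'); np.save('top0d.npy',d); p2,d2=r.snapshot('side'); np.save('side0d.npy',d2)
C=cloud('top',d);np.save('C.npy',C); C2=cloud('side',d2);np.save('C2.npy',C2)
for nm,px in dict(scope=(301,179),bottle=(276,210),mug=(296,139),jar=(249,152),carton=(141,168),sel=(221,136),latch=(181,136),rl=(0,0)).items():
    print(nm,C[px[1],px[0]].round(0))
# scope stub
cv2.imwrite('pics/crop_scope.png',cv2.resize(p[130:240,260:380],None,fx=5,fy=5,interpolation=3))
cv2.imwrite('pics/crop_cab.png',cv2.resize(p[78:200,150:260],None,fx=4.8,fy=4.8,interpolation=3))
Z=C[...,2]; Zc=np.clip(Z*1.7,0,255).astype(np.uint8)
cv2.imwrite('pics/z.png',cv2.resize(cv2.applyColorMap(Zc,2)[80:320,110:430],(800,600),interpolation=0))
E
```

```text
scope [ 527. -296.   38.]
bottle [ 403. -198.  132.]
mug [ 689. -280.    4.]
jar [622. -98.  67.]
carton [555. 303.  74.]
sel [662.   0. 150.]
latch [664. 146. 134.]
rl [1670. 1423. -677.]<stdin>:9: RuntimeWarning: invalid value encountered in cast
```

View pics/crop_scope.png

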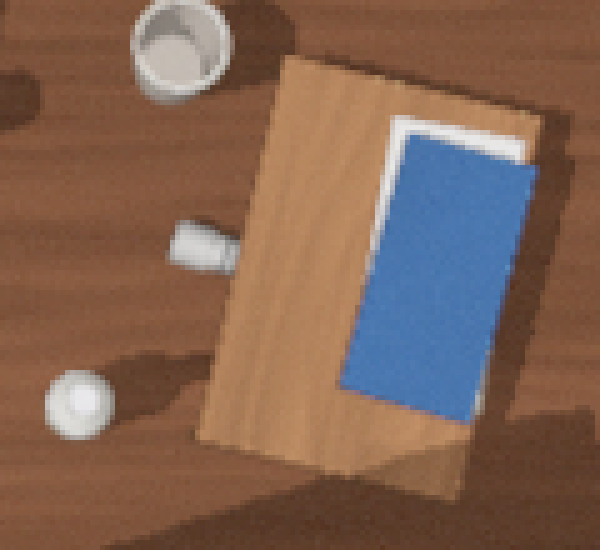

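View pics/crop_cab.png

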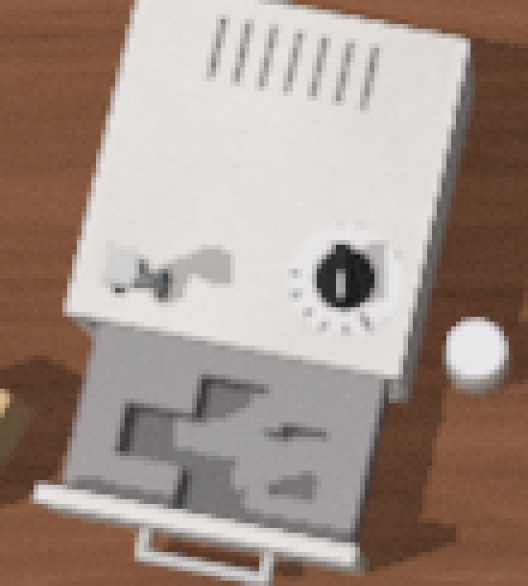

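View pics/z.png

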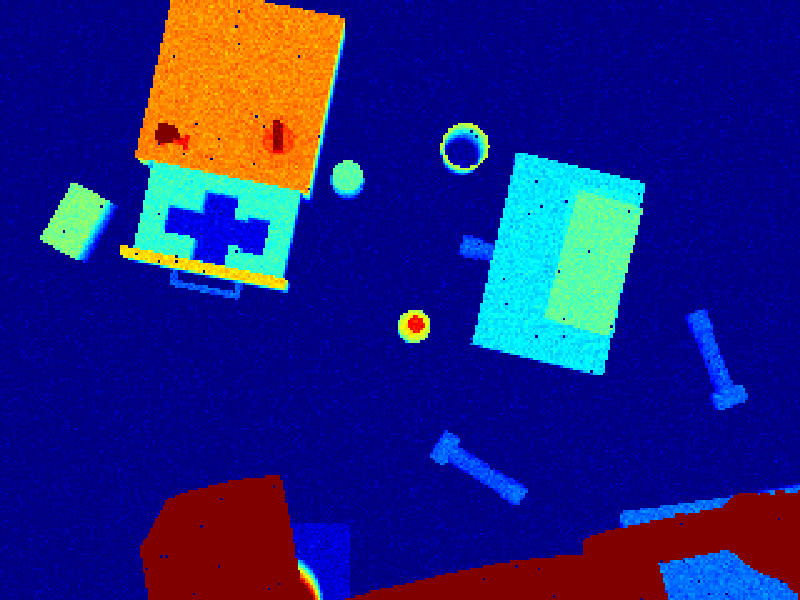

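The crop confirms it: the only steel-coloured handle is the stub at about (301,179), left of the riser edge. The depth map also shows the cradle clearly. Next I'll fit the geometry.

Run:
```python
from h import *
C=np.load('C.npy');C2=np.load('C2.npy')
def box(m,name):
    m=cv2.morphologyEx(m.astype(np.uint8),cv2.MORPH_OPEN,np.ones((3,3)))
    n,l,s,_=cv2.connectedComponentsWithStats(m); k=1+s[1:,4].argmax(); P=C[l==k]
    rc=cv2.minAreaRect(P[:,:2].astype(np.float32)); print(name,np.round(rc[0],1),np.round(rc[1],1),round(rc[2],1),'z',np.nanmedian(P[:,2]).round(1),len(P)); 
    return cv2.boxPoints(rc)
Z=C[...,2];X=C[...,0];Y=C[...,1]
ok=X>330
print(np.nanmedian(Z[300:340,200:230]) , 'desk', np.nanmedian(Z[240:250,200:260]))
print(box(ok&(Z>40)&(Z<80)&(Y<-290),'riser').round(1))
print(box(ok&(Z>104)&(Z<120)&(Y>-100)&(X>560),'cab').round(1))
print(box(ok&(Z>85)&(Z<108)&(X<560)&(Y>-60)&(Y<230),'panel').round(1))
print(box(ok&(Z>55)&(Z<72)&(X>480)&(X<640)&(Y>-60)&(Y<230),'insert').round(1))
print(box(ok&(Z<40)&(Z>8)&(X>480)&(X<620)&(Y>-20)&(Y<200),'cross').round(1))
print(box((Z<45)&(Z>12)&(X>480)&(X<580)&(Y<-250)&(Y>-345),'stub').round(1))
print(box(ok&(Z>140)&(Z<165)&(X>600)&(Y>-40)&(Y<60),'sel').round(1))
m=ok&(Z>124)&(X>600)&(Y>100)&(Y<220)
P=C[m]; print('latch pts'); print(P[np.argsort(P[:,2])].round(0)[::3].tolist())
for nm,z,y in (('bottle',(60,100),(-240,-160)),('mug',(60,100),(-320,-220)),('jar',(55,80),(-130,-70)),('carton',(60,85),(240,350))):
    print(box(ok&(Z>z[0])&(Z<z[1])&(Y>y[0])&(Y<y[1])&(X<750)&(X>350),nm).round(0).tolist())
```

```text
735.3560267221083 desk -0.05968085189147132
riser [ 505.9 -417.2] [202.8 301.1] 77.0 z 56.3 4242
[[ 336.4 -482.1]
 [ 629.7 -549.9]
 [ 675.4 -352.3]
 [ 382.  -284.5]]
cab [752.8  62.9] [257.6 268.8] 79.2 z 111.6 4643
[[596.7 -38.4]
 [860.7 -88.8]
 [909.  164.2]
 [645.  214.6]]
panel [479.1  73.2] [149.9  15.6] 79.3 z 98.8 181
[[457.6   1. ]
 [472.9  -1.9]
 [500.7 145.4]
 [485.4 148.3]]
insert [562.7  99.1] [228.1 134. ] 79.4 z 63.7 1365
[[475.9  -0.7]
 [607.6 -25.3]
 [649.5 199. ]
 [517.7 223.5]]
cross [553.4 106.2] [153.8 104. ] 79.2 z 16.2 653
[[488.   40.4]
 [590.1  20.9]
 [618.9 172. ]
 [516.8 191.4]]
stub [ 530.1 -294.7] [48.7 31.8] 82.7 z 30.3 97
[[ 511.3 -316.9]
 [ 542.8 -320.9]
 [ 549.  -272.6]
 [ 517.4 -268.6]]
sel [668.2   2.4] [33.2 11. ] 1.4 z 147.5 38
[[651.5   7.5]
 [651.7  -3.5]
 [685.   -2.6]
 [684.7   8.3]]
latch pts
[[670.0, 133.0, 125.0], [666.0, 154.0, 125.0], [666.0, 140.0, 127.0], [673.0, 132.0, 129.0], [657.0, 135.0, 131.0], [668.0, 135.0, 131.0], [664.0, 135.0, 134.0], [656.0, 138.0, 136.0], [665.0, 143.0, 146.0], [666.0, 142.0, 154.0], [670.0, 142.0, 169.0], [
[... 173 characters left out ...]
, 187.0], [654.0, 155.0, 188.0], [651.0, 155.0, 188.0], [672.0, 152.0, 189.0], [668.0, 163.0, 189.0], [665.0, 166.0, 189.0], [661.0, 159.0, 190.0], [654.0, 151.0, 191.0], [657.0, 162.0, 191.0], [657.0, 158.0, 191.0], [671.0, 145.0, 192.0]]
bottle [ 400.1 -191.7] [46.6 29.8] 46.0 z 86.4 72
[[373.0, -198.0], [395.0, -219.0], [427.0, -185.0], [406.0, -165.0]]
mug [ 705.3 -270.9] [20.9  5.6] 88.8 z 79.8 18
[[702.0, -281.0], [708.0, -281.0], [708.0, -260.0], [703.0, -260.0]]
jar [629.5 -96. ] [44.6 41.3] 0.7 z 69.8 123
[[607.0, -76.0], [607.0, -117.0], [652.0, -116.0], [652.0, -75.0]]
carton [557.  310.8] [62.3 99.8] 63.8 z 74.7 432
[[498.0, 305.0], [588.0, 261.0], [616.0, 317.0], [526.0, 361.0]]
```

Run:
```python
from h import *
from scipy.optimize import minimize
C=np.load('C.npy');Z=C[...,2]
yaw=np.radians(-10.8)
# cross fit at z=64
v,u=np.mgrid[140:200,155:245]; px=np.c_[u.ravel(),v.ravel()]; q=at_z('top',px,64)[:,:2]; z=Z[v,u].ravel()
fl=(z<42).astype(float); use=np.isfinite(z)&(z<72)
def sd(p,cx,cy,hx,hy): return np.maximum(abs(p[:,0]-cx)-hx,abs(p[:,1]-cy)-hy)
def cost(t):
    c,s=np.cos(t[2]),np.sin(t[2]); e=q-t[:2]; p=np.c_[c*e[:,0]+s*e[:,1],-s*e[:,0]+c*e[:,1]]
    d=np.minimum.reduce([sd(p,0,0,21,80),sd(p,0,-62,28,18),sd(p,0,0,54,27)])
    near=use&(abs(p[:,0])<58)&(abs(p[:,1])<90)
    m=1/(1+np.exp(d/1.0)); return ((m-fl)[near]**2).sum()/near.sum()
best=min((minimize(cost,[550+a,103+b,yaw],method='Nelder-Mead',options=dict(initial_simplex=[[550+a,103+b,yaw],[556+a,103+b,yaw],[550+a,109+b,yaw],[550+a,103+b,yaw+.05]])) for a in(-6,0,6) for b in(-6,0,6)),key=lambda o:o.fun)
t=best.x; print('cradle',t[:2].round(1),np.degrees(t[2]).round(2),best.fun)
O=np.array([620.9,88.1])
for yy in(yaw,t[2]):
    c,s=np.cos(yy),np.sin(yy); e=t[:2]-O; print('in cab',c*e[0]+s*e[1],-s*e[0]+c*e[1])
# stub
Zs=(Z>14)&(Z<45)&(C[...,0]>490)&(C[...,0]<575)&(C[...,1]<-250)&(C[...,1]>-330)
P=C[Zs]; 
for a in range(-325,-255,6):
    k=P[(P[:,1]>=a)&(P[:,1]<a+6)]
    if len(k)>2: print(a+3,len(k),'x',k[:,0].min().round(1),k[:,0].max().round(1),'z',k[:,2].max().round(1),k[:,2].min().round(1))
for th,n in (('scope_base','top'),('cradle','top'),('selector_grip','top'),('latch_hinge','top'),('latch_tip','top'),('scope_base','side'),('scope_mid','top')):
    z={'scope_base':17,'cradle':16,'selector_grip':136,'latch_hinge':122,'latch_tip':188,'scope_mid':17}[th]
    print(th,n,[(round(a['conf'],2),at_z(n,a['pixel'],z)[0][:2].round(0)) for a in r.landmark_of(th,n)])
# bystander circles
for n,lo,hi,yl,yh,xl,xh in (('bottle',20,140,-240,-150,360,440),('mug',20,95,-330,-215,620,760),('jar',20,80,-140,-60,580,680)):
    k=C[(Z>lo)&(Z<hi)&(C[...,1]>yl)&(C[...,1]<yh)&(C[...,0]>xl)&(C[...,0]<xh)]
    print(n,k[:,:2].min(0).round(0),k[:,:2].max(0).round(0))
```

```text
cradle [548.4 101.2] -10.68 0.03360769066536234
in cab -73.65954873150648 -0.6863363605000785
in cab -73.6608036657493 -0.5349581711273821
-316 9 x 509.4 536.4 z 33.1 22.8
-310 13 x 512.7 535.9 z 37.8 26.3
-304 15 x 513.2 544.9 z 34.2 15.9
-298 9 x 516.4 543.5 z 37.9 26.3
-292 18 x 512.7 543.2 z 38.5 21.8
-286 9 x 516.2 547.2 z 36.7 26.1
-280 18 x 516.2 547.7 z 38.9 22.1
-274 11 x 516.8 546.5 z 35.6 20.9
-268 4 x 520.8 530.6 z 33.4 18.2
scope_base top [(0.68, array([ 155., -369.])), (0.56, array([ 445., -619.])), (0.4, array([ 531., -267.]))]
cradle top [(0.65, array([539., 100.]))]
selector_grip top [(0.56, array([669.,   1.]))]
latch_hinge top [(0.72, array([661., 153.]))]
latch_tip top [(0.42, array([673., 165.]))]
scope_base side [(0.49, array([ 530., -273.]))]
scope_mid top [(0.77, array([ 187., -304.])), (0.75, array([ 367., -661.])), (0.54, array([ 493., -345.])), (0.49, array([715., 191.]))]
bottle [ 384. -219.] [ 428. -175.]
mug [ 640. -305.] [ 708. -235.]
jar [ 604. -120.] [652. -70.]
```

```bash
cat >> h.py <<'E'
def go(x,y,z,yaw):
    m=R.from_euler('xyz',[180,0,yaw],degrees=True).as_matrix(); print(*tool([x,y,z],m))
E
python3 - <<'E'
from h import *
st(); go(530.5,-284,150,77)
E
```

```text
t 1.95 pos [ 168.  -576.   231.3] rot [180.    -0.    16.26] F [ 0.1 -0.4  0.2] M [-0.02  0.03  0.03] gap 85.6 q [-78.6   7.5  85.3   0.   87.3  -4.9]
[ 0.4298 -0.1788  0.0813] [ 0.      0.     -1.0601]
```

```bash
python3 -m crank '[[[0.054,-0.022,0.010,0,0,-0.133],[0.107,-0.045,0.020,0,0,-0.265],[0.161,-0.067,0.030,0,0,-0.4],[0.215,-0.089,0.041,0,0,-0.53],[0.269,-0.112,0.051,0,0,-0.66],[0.322,-0.134,0.061,0,0,-0.8],[0.376,-0.156,0.071,0,0,-0.93],[0.43,-0.179,0.081,0,0,-1.06],[0.43,-0.179,0.081,0,0,-1.06],[0.43,-0.179,0.081,0,0,-1.06]]]' 0.3 30
python3 - <<'E'
from h import *
st(); go(530.5,-284,150,77); go(530.5,-284,2,77)
p,d=r.snapshot('side'); cv2.imwrite('pics/s1.png',cv2.resize(p[150:330,180:420],(800,600),interpolation=3))
E
```

```text
time: 3.2
tool_pos: [530.6, -283.7, 150.2]
tcp_rot: [-180.0, 0.0, 77.0]
ft_force: [0.3, -0.2, -0.7]
finger_gap: 59.4
t 3.2 pos [ 530.6 -283.7  150.2] rot [-1.7997e+02  2.0000e-02  7.7010e+01] F [ 0.3 -0.2 -0.7] M [-0.02  0.01  0.  ] gap 59.4 q [-33.   10.6  90.3  -0.   79.  -20. ]
[-0.0004 -0.0001  0.0002] [-0.0005  0.0003  0.0001]
[-0.0003  0.      0.1482] [-0.0005  0.0003  0.0001]
```

View pics/s1.png

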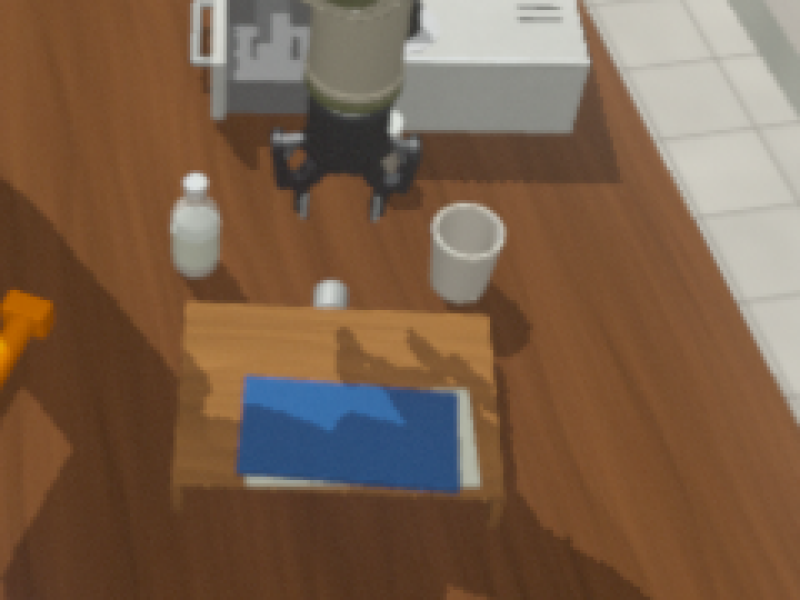

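The gripper sits squarely over the stub, at about (330,295) in this crop, with the bottle and mug clear on either side. Descending and gripping.

```bash
python3 -m crank '[[[0,0,0.05,0,0,0],[0,0,0.1,0,0,0],[0,0,0.135,0,0,0],[0,0,0.147,0,0,0],[0,0,0.147,0,0,0]]]' 0.3 30; python3 -m crank '[[[0,0,0,0,0,0],[0,0,0,0,0,0],[0,0,0,0,0,0],[0,0,0,0,0,0],[0,0,0,0,0,0]]]' 1 40; python3 -c "
from h import *
st()"
```

```text
time: 3.88
tool_pos: [529.7, -285.2, 3.6]
tcp_rot: [-180.0, 0.0, 76.8]
ft_force: [-0.2, -0.3, 0.5]
finger_gap: 59.6
time: 4.5
tool_pos: [531.2, -286.5, 6.4]
tcp_rot: [179.8, 0.1, 76.8]
ft_force: [-2.2, -1.3, 6.0]
finger_gap: 33.1
t 4.5 pos [ 531.2 -286.5    6.4] rot [1.7982e+02 1.3000e-01 7.6840e+01] F [-2.2 -1.3  6. ] M [-0.12  0.27 -0.07] gap 33.1 q [-33.2  20.1  95.4  -0.1  64.3 -20. ]
```

```bash
python3 -m crank '[[[0.01,0,0,0,0,0],[0.025,0,0,0,0,0],[0.045,0,0,0,0,0],[0.065,0,0,0,0,0],[0.085,0,0,0,0,0],[0.105,0,0,0,0,0],[0.125,0,0,0,0,0],[0.137,0,0,0,0,0],[0.14,0,0,0,0,0],[0.14,0,0,0,0,0]]]' 1 40; python3 -c "
from h import *
st()
p,d=r.snapshot('side'); cv2.imwrite('pics/s2.png',cv2.resize(p[120:300,180:420],(800,600),interpolation=3))
p,d=r.snapshot('top'); cv2.imwrite('pics/t2.png',cv2.resize(p[100:250,230:400],(680,600),interpolation=3))"
```

```text
time: 5.75
tool_pos: [563.5, -149.6, 6.3]
tcp_rot: [179.8, 0.1, 76.8]
ft_force: [0.9, 3.7, 6.2]
finger_gap: 32.5
t 5.75 pos [ 563.5 -149.6    6.3] rot [1.798e+02 6.000e-02 7.685e+01] F [0.9 3.7 6.2] M [ 0.56 -0.06  0.1 ] gap 32.5 q [-19.9  17.3  98.8  -0.   63.6  -6.7]
```

View pics/s2.png

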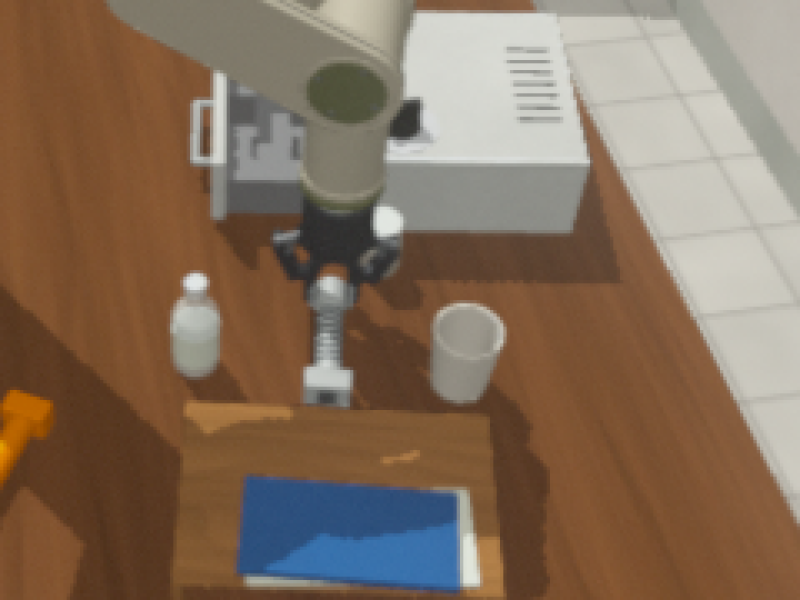

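View pics/t2.png

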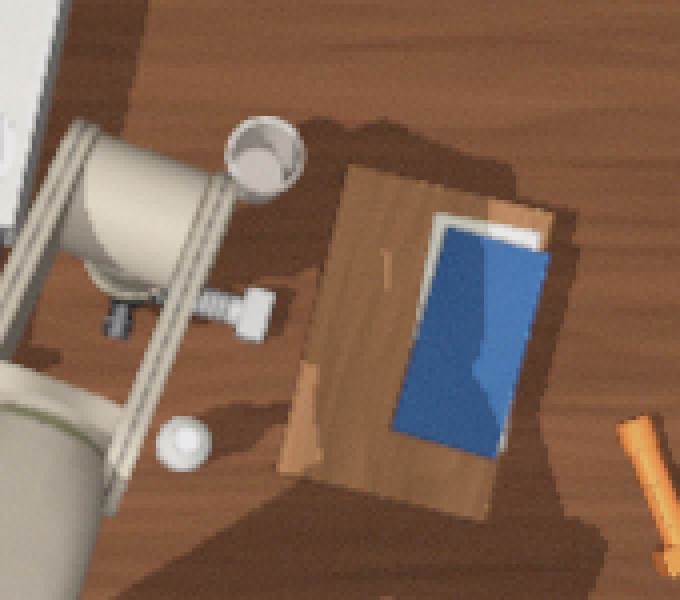

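The handle is fully out, with its head at about (255,312) in the top crop, roughly 35 mm clear of the riser edge. Releasing.

```bash
python3 -m crank '[[[0,0,0,0,0,0],[0,0,0,0,0,0],[0,0,0,0,0,0],[0,0,0,0,0,0]]]' 0.4 40;  python3 -m crank '[[[0,0,-0.03,0,0,0],[0,0,-0.08,0,0,0],[0,0,-0.13,0,0,0],[-0.04,0,-0.18,0,0,0],[-0.09,0,-0.2,0,0,0],[-0.15,0,-0.2,0,0,0],[-0.2,0,-0.2,0,0,0],[-0.2,0,-0.2,0,0,0]]]' 0.3 40; python3 -c "
from h import *
st()
p,d=r.snapshot('top'); np.save('d3.npy',d);cv2.imwrite('pics/t3.png',cv2.resize(p[100:250,230:400],(680,600),interpolation=3))
for t in('scope_mid','scope_base','scope_head'): print(t,[(round(a['conf'],2),at_z('top',a['pixel'],17)[0][:2].round(0)) for a in r.landmark_of(t,'top')])
p,d=r.snapshot('side'); np.save('d3s.npy',d);cv2.imwrite('pics/s3.png',cv2.resize(p[120:300,180:420],(800,600),interpolation=3))
for t in('scope_mid','scope_base','scope_head'): print(t,[(round(a['conf'],2),at_z('side',a['pixel'],17)[0][:2].round(0)) for a in r.landmark_of(t,'side')])
"
```

```text
time: 6.35
tool_pos: [563.3, -149.7, 6.1]
tcp_rot: [179.8, 0.0, 76.8]
ft_force: [-0.3, -0.6, 0.4]
finger_gap: 51.1
time: 7.35
tool_pos: [515.5, -347.5, 206.0]
tcp_rot: [179.8, 0.1, 76.5]
ft_force: [0.1, -0.4, -0.5]
finger_gap: 59.7
t 7.35 pos [ 515.5 -347.5  206. ] rot [1.7984e+02 8.0000e-02 7.6550e+01] F [ 0.1 -0.4 -0.5] M [ 0.   -0.03 -0.  ] gap 59.7 q [-38.7  11.3  83.6  -0.   84.9 -25.3]
scope_mid [(0.67, array([ 186., -297.])), (0.64, array([ 363., -671.])), (0.2, array([554., 300.]))]
scope_base [(0.82, array([ 431., -619.])), (0.72, array([ 151., -369.])), (0.58, array([ 578., -132.]))]
scope_head [(0.82, array([ 313., -699.])), (0.61, array([ 223., -255.])), (0.52, array([ 533., -273.]))]
scope_mid [(0.83, array([ 551., -205.])), (0.83, array([ 198., -310.])), (0.78, array([ 362., -659.]))]
scope_base [(0.91, array([ 574., -142.])), (0.74, array([ 149., -350.])), (0.65, array([ 436., -640.])), (0.32, array([ 664., -286.]))]
scope_head [(0.74, array([ 537., -272.])), (0.68, array([ 302., -674.])), (0.58, array([ 223., -250.]))]
```

View pics/t3.png

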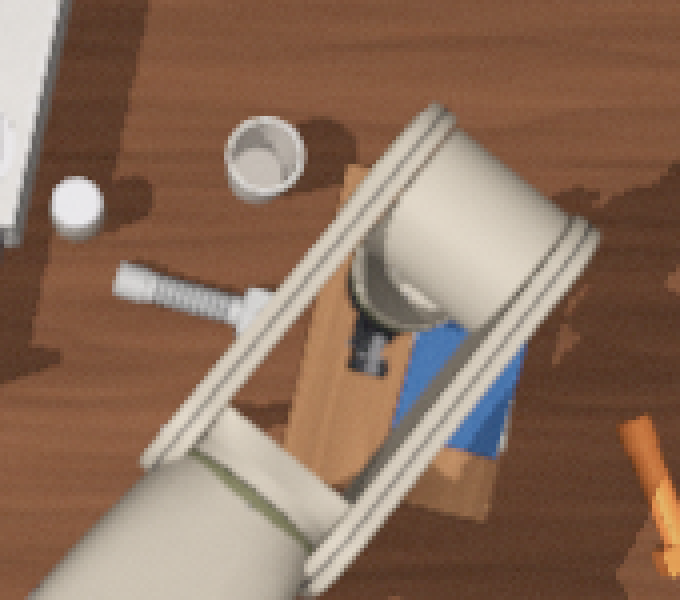

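View pics/s3.png

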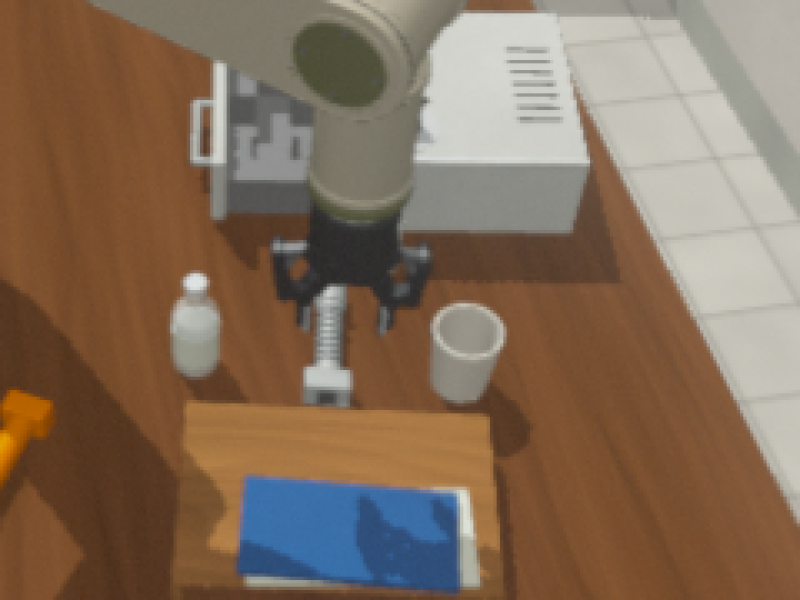

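The handle lies free on the desk: base at about (130,282), head at about (255,310) in the top crop. Now a precise fit of its axis.

Run:
```python
from h import *
d=np.load('d3.npy');C=cloud('top',d);Z=C[...,2]
m=(Z>12)&(Z<45)&(C[...,0]>500)&(C[...,0]<600)&(C[...,1]<-110)&(C[...,1]>-300)
P=C[m]
for a in range(-296,-112,8):
    k=P[(P[:,1]>=a)&(P[:,1]<a+8)]
    if len(k)>2: print(a+4,len(k),'x',k[:,0].min().round(1),k[:,0].max().round(1),np.mean([k[:,0].min(),k[:,0].max()]).round(1),'zmax',k[:,2].max().round(1))
G=P[(P[:,1]>-245)]
c=G[:,:2].mean(0); u=np.linalg.svd(G[:,:2]-c)[2][0]; u*=np.sign(u[1]); s=(P[:,:2]-c)@u
print('c',c,'u',u,np.degrees(np.arctan2(u[1],u[0])),'base end',c+u*s.max(),'head end',c+u*s.min(), s.max()-s.min())
p=r.snapshot('top')[0]
for rr in [0]:
    n=proj('top',[[*(c+u*s.max()),17]]);print(n)
```

```text
-276 7 x 542.2 554.3 548.2 zmax 39.8
-268 13 x 530.7 553.7 542.2 zmax 36.2
-260 18 x 522.9 557.9 540.4 zmax 44.2
-252 24 x 511.3 551.8 531.6 zmax 39.2
-244 16 x 524.3 551.0 537.7 zmax 36.5
-236 17 x 527.3 553.9 540.6 zmax 32.7
-228 17 x 528.1 554.9 541.5 zmax 36.0
-220 15 x 531.6 558.7 545.1 zmax 31.7
-212 15 x 531.5 557.9 544.7 zmax 31.3
-204 16 x 534.8 562.4 548.6 zmax 33.7
-196 14 x 538.1 562.1 550.1 zmax 33.2
-188 16 x 538.7 566.0 552.3 zmax 36.6
-180 14 x 541.8 564.8 553.3 zmax 35.0
-172 16 x 542.3 569.1 555.7 zmax 39.5
-164 15 x 546.0 572.6 559.3 zmax 37.1
-156 19 x 545.8 576.9 561.3 zmax 37.8
-148 23 x 545.6 575.7 560.7 zmax 38.9
-140 19 x 549.6 580.0 564.8 zmax 38.0
-132 3 x 552.9 559.9 556.4 zmax 29.7
c [ 551.13696742 -187.98021566] u [0.2562661  0.96660627] 75.15137961812796 base end [ 565.41954106 -134.10798927] head end [ 527.97487069 -275.34498273] 146.11636342929566
[[258.39313221 169.08341763]]
```

Run:
```python
from h import *
go(547,-206.5,90,75.5);go(547,-206.5,6,75.5)
```

```text
[ 0.14   -0.0027  0.1163] [0.0033 0.0006 0.0242]
[ 0.14   -0.003   0.2003] [0.0033 0.0006 0.0242]
```

```bash
python3 -m crank '[[[0.05,-0.001,0.01,0,0,0.01],[0.1,-0.002,0.05,0,0,0.02],[0.14,-0.003,0.1,0.003,0,0.024],[0.14,-0.003,0.15,0.003,0,0.024],[0.14,-0.003,0.185,0.003,0,0.024],[0.14,-0.003,0.198,0.003,0,0.024],[0.14,-0.003,0.199,0.003,0,0.024]]]' 0.35 40; python3 -m crank '[[[0,0,0,0,0,0],[0,0,0,0,0,0],[0,0,0,0,0,0],[0,0,0,0,0,0],[0,0,0,0,0,0]]]' 1 45; python3 -c "
from h import *
st()"
```

```text
time: 8.68
tool_pos: [546.8, -206.3, 7.2]
tcp_rot: [-180.0, 0.0, 75.5]
ft_force: [0.7, 0.0, 0.0]
finger_gap: 55.6
time: 9.3
tool_pos: [548.4, -207.2, 9.5]
tcp_rot: [179.8, 0.1, 75.5]
ft_force: [-0.8, 1.0, 6.9]
finger_gap: 26.6
t 9.3 pos [ 548.4 -207.2    9.5] rot [1.7982e+02 6.0000e-02 7.5510e+01] F [-0.8  1.   6.9] M [ 0.11  0.22 -0.03] gap 26.6 q [-25.7  17.5  98.2  -0.   64.1 -11.2]
```

```bash
python3 -m crank '[[[0,0,-0.01,0,0,0],[0,0,-0.03,0,0,0],[0,0,-0.07,0,0,0],[0,0,-0.11,0,0,0],[0,0,-0.15,0,0,0],[0,0,-0.17,0,0,0],[0,0,-0.17,0,0,0]]]' 1 45
python3 - <<'E'
from h import *
st()
go(548.4,101.2,180,79.3)
p,d=r.snapshot('side'); cv2.imwrite('pics/s4.png',cv2.resize(p[80:260,180:420],(800,600),interpolation=3))
E
```

```text
time: 10.18
tool_pos: [549.0, -207.4, 181.8]
tcp_rot: [179.6, 0.1, 75.5]
ft_force: [-0.4, -0.0, -3.6]
finger_gap: 26.1
t 10.18 pos [ 549.  -207.4  181.8] rot [1.7959e+02 1.1000e-01 7.5510e+01] F [-0.4 -0.  -3.6] M [0.06 0.02 0.01] gap 26.1 q [-25.7   6.6  91.4  -0.   81.6 -11.2]
[ 0.2986 -0.0778  0.0006] [ 0.007   0.0021 -0.0661]
```

View pics/s4.png

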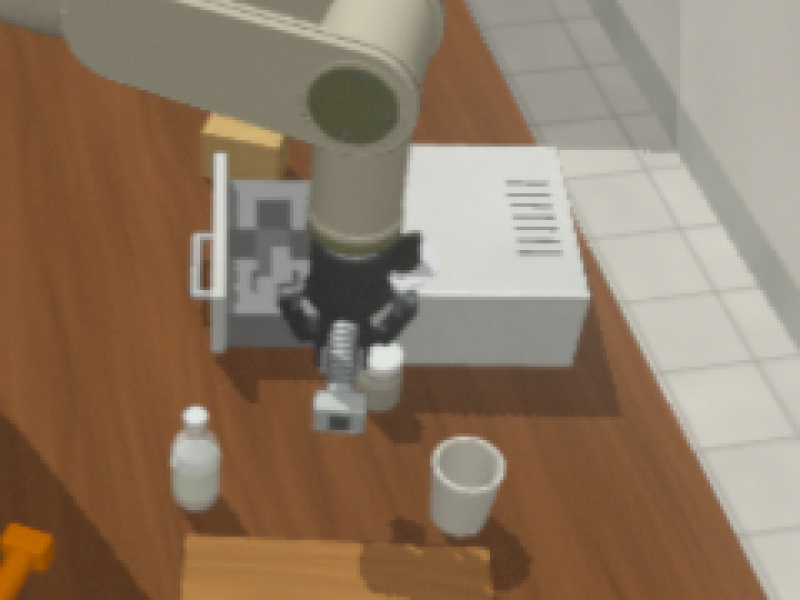

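The scope is lifted and hanging level, head at about (340,410) in the crop. Measuring how it sits in the grip.

Run:
```python
from h import *
s=r.sense(); Rm=R.from_euler('xyz',s['tcp_rot'],degrees=True)
p,d=r.snapshot('side'); C=cloud('side',d)
Q=Rm.inv().apply((C-s['tool_pos']).reshape(-1,3)).reshape(C.shape)
m=np.isfinite(Q).all(2)&(abs(Q[...,0])<95)&(abs(Q[...,1])<32)&(Q[...,2]>-60)&(Q[...,2]<40)
P=Q[m]
for a in range(-95,40,6):
    k=P[(P[:,0]>=a)&(P[:,0]<a+6)]
    if len(k)>2: print(a+3,len(k),'y',k[:,1].min().round(1),k[:,1].max().round(1),'z',np.percentile(k[:,2],[2,50,98]).round(1))
h=P[(P[:,0]<-50)];print('head min x',np.percentile(h[:,0],[0,1,3,5,10,50]).round(1))
h=P[(P[:,0]<-50)&(P[:,2]<-8)];print(np.percentile(h[:,0],[0,2,98]),np.percentile(h[:,1],[1,50,99]))
# project predicted head corners for offsets
```

```text
-80 13 y -20.0 17.3 z [-21.5  -6.3  -0.2]
-74 98 y -24.3 23.0 z [-27.7 -13.1   8.2]
-68 25 y -24.4 22.4 z [-26.8 -23.9   8.7]
-62 26 y -21.6 22.2 z [-30.3 -25.8 -21.3]
-56 18 y -24.3 22.1 z [-27.8 -24.3 -17.1]
-50 12 y -18.6 22.2 z [-25.2 -24.  -21.4]
-44 12 y -12.3 10.0 z [-23.9 -21.  -18.5]
-38 9 y -9.4 13.4 z [-25.7 -20.6 -15.1]
-32 14 y -12.5 13.4 z [-24.2 -18.3 -14.1]
-26 9 y -12.5 13.5 z [-23.  -19.6 -11.3]
-20 16 y -12.6 13.3 z [-25.  -19.8 -12.2]
-14 25 y -24.6 23.3 z [-56.1 -34.6 -11.6]
-8 76 y -31.3 31.9 z [-59.  -28.6  -6.1]
-2 38 y -31.4 29.9 z [-57.1 -23.   -8.5]
4 20 y -31.7 31.7 z [-57.9 -23.  -13.7]
10 16 y -28.5 29.0 z [-55.9 -23.7 -15.5]
16 13 y -10.6 25.7 z [-46.9 -20.7 -14.2]
22 8 y -10.7 12.4 z [-22.8 -20.4 -15.9]
28 10 y -10.7 12.5 z [-26.3 -19.7 -13.3]
34 12 y -4.7 12.1 z [-23.5 -20.9 -17.8]
40 7 y -7.9 12.3 z [-25.7 -20.4 -13.6]
head min x [-80.8 -79.  -77.9 -77.2 -76.7 -72.8]
[-78.54859175 -77.74488721 -50.81593697] [-24.33757685   0.18792672  22.51864183]
```

Run:
```python
from h import *
from scipy.optimize import minimize
C=np.load('C2.npy');Z=C[...,2];yaw=np.radians(-10.7)
print(proj('side',[548,101,64]))
v,u=np.mgrid[115:190,235:292]; px=np.c_[u.ravel(),v.ravel()]; q=at_z('side',px,64)[:,:2]; z=Z[v,u].ravel()
fl=(z<57).astype(float); use=np.isfinite(z)&(z<72)&(z>10)
def sd(p,cx,cy,hx,hy): return np.maximum(abs(p[:,0]-cx)-hx,abs(p[:,1]-cy)-hy)
def cost(t):
    c,s=np.cos(t[2]),np.sin(t[2]); e=q-t[:2]; p=np.c_[c*e[:,0]+s*e[:,1],-s*e[:,0]+c*e[:,1]]
    d=np.minimum.reduce([sd(p,0,0,21,80),sd(p,0,-62,28,18),sd(p,0,0,54,27)])
    near=use&(abs(p[:,0])<58)&(abs(p[:,1])<90)
    m=1/(1+np.exp(d/1.0)); return ((m-fl)[near]**2).sum()/near.sum()
o=[minimize(cost,[550+a,103+b,yaw],method='Nelder-Mead',options=dict(initial_simplex=[[550+a,103+b,yaw],[556+a,103+b,yaw],[550+a,109+b,yaw],[550+a,103+b,yaw+.05]])) for a in(-6,0,6) for b in(-6,0,6)]
t=min(o,key=lambda o:o.fun); print(t.x[:2].round(1),np.degrees(t.x[2]),t.fun)
```

```text
[[261.71807999 153.32841647]]
[549.3 100.1] -11.035067903513106 0.04706712717936341
```

Run:
```python
from h import *
s=r.sense(); Rm=R.from_euler('xyz',s['tcp_rot'],degrees=True)
p,d=r.snapshot('side'); C=cloud('side',d)
Q=Rm.inv().apply((C-s['tool_pos']).reshape(-1,3)).reshape(C.shape)
m=np.isfinite(Q).all(2)&(abs(Q[...,0])<60)&(abs(Q[...,1])<90)&(Q[...,2]>-150)&(Q[...,2]<10)
P=Q[m]
for a in range(-150,10,8):
    k=P[(P[:,2]>=a)&(P[:,2]<a+8)]
    if len(k)>2: print(a+4,len(k),'y',np.percentile(k[:,1],[1,99]).round(1),'x',np.percentile(k[:,0],[1,99]).round(1))
C=np.load('C.npy'); O=np.array([620.9,88.1]); c,sn=np.cos(np.radians(-10.8)),np.sin(np.radians(-10.8))
e=C[...,:2]-O; X=c*e[...,0]+sn*e[...,1]; Y=-sn*e[...,0]+c*e[...,1]; Z=C[...,2]
k=(Z>90)&(Z<110)&(X<-90)&(X>-170)&(abs(Y)<130); print('panel x',np.percentile(X[k],[1,5,25,50,75,95,99]).round(1),np.percentile(Y[k],[1,99]))
```

```text
-146 42 y [-35.2  35.8] x [-37.9  -6.8]
-138 43 y [-34.8  34.9] x [-38.7 -11.6]
-130 18 y [-37.  30.] x [-36.8  -4.4]
-122 12 y [-37.6  36.4] x [-12.8   7.6]
-114 30 y [-42.2  40.1] x [-18.8   6.2]
-106 78 y [-61.   60.3] x [-20.4   6. ]
-98 99 y [-64.5  63.2] x [-21.   13.1]
-90 60 y [-61.7  60.8] x [-17.    1.5]
-82 53 y [-58.3  57.1] x [-18.9  -5.9]
-74 40 y [-55.3  53.2] x [-17.4  11.8]
-66 35 y [-48.7  49.6] x [-17.7  12.7]
-58 55 y [-44.7  46.8] x [-14.  11.]
-50 43 y [-44.9  42.9] x [-14.4   9.4]
-42 14 y [-27.   30.2] x [-12.6  -1.3]
-34 16 y [-26.2  24.8] x [-13.6  -3.3]
-26 90 y [-25.6  25.6] x [-59.4  40.8]
-18 130 y [-24.7  23.6] x [-59.1  43.9]
-10 22 y [-24.1  23.8] x [-35.2  34.2]
panel x [-144.1 -143.4 -140.4 -136.7 -132.8 -129.5 -128.8] [-121.4819777   118.89110238]
```

The knuckles would pass very close to the drawer panel, so I'll lean the tool about 3.4° toward the cabinet. Moving over the cradle.

```bash
cat >> h.py <<'E'
def got(x,y,z,yaw,tx=0,ty=0):
    m=(R.from_euler('xyz',[180,0,yaw],degrees=True)*R.from_rotvec([tx,ty,0])).as_matrix(); print(*tool([x,y,z],m))
E
python3 - <<'E'
from h import *
got(548.9,100.7,180,79.2,0.06)
E
```

```text
[ 0.2978 -0.0748 -0.0028] [ 0.0598 -0.0015 -0.0644]
```

```bash
python3 -m crank '[[[0.03,-0.007,0,0.006,0,-0.006],[0.075,-0.019,0,0.015,0,-0.016],[0.12,-0.03,0,0.024,0,-0.026],[0.165,-0.041,0,0.033,0,-0.036],[0.21,-0.053,-0.002,0.042,0,-0.045],[0.25,-0.063,-0.003,0.05,0,-0.054],[0.285,-0.072,-0.003,0.058,-0.001,-0.062],[0.298,-0.075,-0.003,0.06,-0.0015,-0.064],[0.298,-0.075,-0.003,0.06,-0.0015,-0.064],[0.298,-0.075,-0.003,0.06,-0.0015,-0.064]]]' 1 45
python3 - <<'E'
from h import *
st()
got(548.9,100.7,180,79.2,0.06)
got(548.9,100.7,70,79.2,0.06)
p,d=r.snapshot('side'); cv2.imwrite('pics/s5.png',cv2.resize(p[60:240,180:420],(800,600),interpolation=3))
s=r.sense(); Rm=R.from_euler('xyz',s['tcp_rot'],degrees=True)
C=cloud('side',d)
Q=Rm.inv().apply((C-s['tool_pos']).reshape(-1,3)).reshape(C.shape)
m=np.isfinite(Q).all(2)&(Q[...,0]<-45)&(Q[...,0]>-95)&(abs(Q[...,1])<32)&(Q[...,2]>-40)&(Q[...,2]<20)
P=Q[m];f=P[P[:,2]>-20]; print('front',np.median(f[:,0]),'y',np.percentile(P[:,1],[1,99]),'topz',np.median(P[P[:,0]>-70][:,2]))
E
```

```text
time: 11.58
tool_pos: [548.5, 99.9, 179.5]
tcp_rot: [-176.5, 0.0, 79.1]
ft_force: [-0.4, -0.2, -3.7]
finger_gap: 26.3
t 11.57 pos [548.5  99.9 179.5] rot [-1.765e+02  5.000e-02  7.913e+01] F [-0.4 -0.2 -3.7] M [ 0.01 -0.09 -0.01] gap 26.3 q [ 4.5  5.9 92.5  0.9 85.  15.2]
[ 0.0009  0.0002 -0.0006] [-0.0011  0.0008 -0.0013]
[0.001  0.0069 0.1092] [-0.0011  0.0008 -0.0013]
front -74.61325172753264 y [-24.33717944  22.4294598 ] topz -24.592527983041855
```

View pics/s5.png

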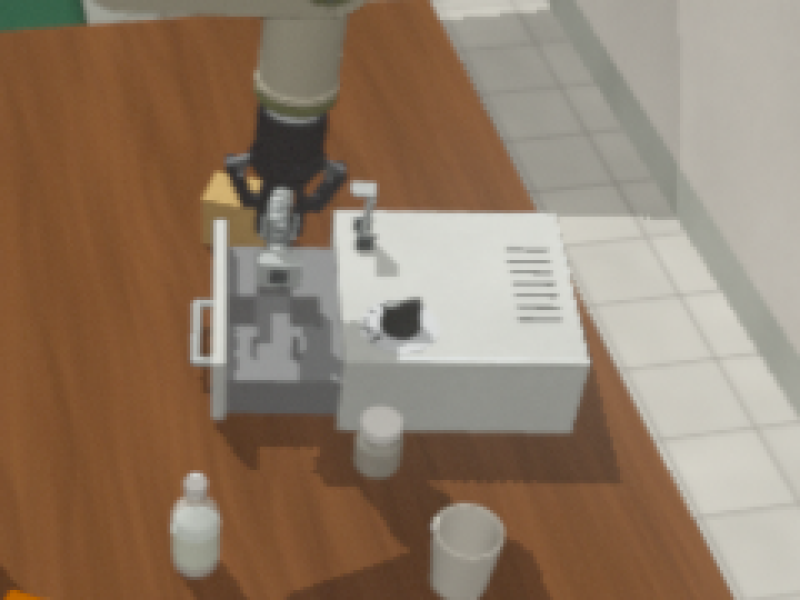

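The scope hangs above the drawer with its head at about (280,272), on the wide-pocket side, and it is centred in the grip. Lowering.

```bash
python3 -m crank '[[[0,0.002,0.03,-0.001,0.001,-0.001],[0.001,0.005,0.07,-0.001,0.001,-0.001],[0.001,0.0065,0.1,-0.001,0.001,-0.001],[0.001,0.007,0.109,-0.001,0.001,-0.001],[0.001,0.007,0.109,-0.001,0.001,-0.001]]]' 1 45
python3 - <<'E'
from h import *
st()
got(548.9,100.7,30,79.2,0.06)
p,d=r.snapshot('side'); cv2.imwrite('pics/s6.png',cv2.resize(p[90:210,220:340],(600,600),interpolation=3))
p,d=r.snapshot('top'); cv2.imwrite('pics/t6.png',cv2.resize(p[120:210,140:260],(800,600),interpolation=3))
E
```

```text
time: 12.25
tool_pos: [549.2, 99.9, 70.6]
tcp_rot: [-176.6, -0.0, 79.1]
ft_force: [0.0, -0.5, -2.2]
finger_gap: 26.0
t 12.25 pos [549.2  99.9  70.6] rot [-1.7655e+02 -1.0000e-02  7.9100e+01] F [ 0.  -0.5 -2.2] M [ 0.01 -0.09 -0.  ] gap 26.0 q [ 4.4 11.9 97.8  1.  73.6 15. ]
[0.0007 0.002  0.0405] [-0.0002 -0.0003 -0.0017]
```

View pics/s6.png

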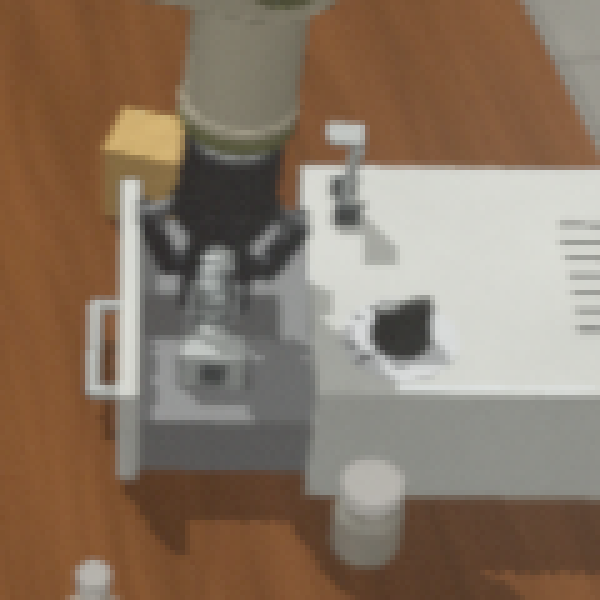

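View pics/t6.png

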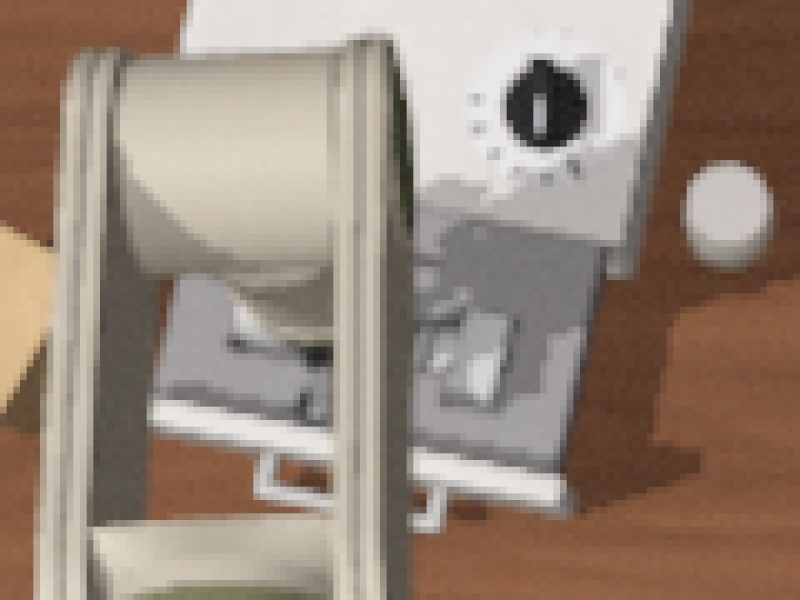

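The head at about (480,355) in the top crop sits over the wide pocket with the knuckles clear. Lowering into the trough.

```bash
python3 -m crank '[[[0.001,0,0.01,0,0,-0.001],[0.001,0.001,0.02,0,0,-0.001],[0.001,0.0015,0.03,0,0,-0.001],[0.001,0.002,0.038,0,0,-0.001],[0.001,0.002,0.041,0,0,-0.001],[0.001,0.002,0.041,0,0,-0.001]]]' 1 45
python3 - <<'E'
from h import *
st()
got(548.9,100.7,26,79.2,0.06)
E
```

```text
time: 13.1
tool_pos: [550.1, 101.4, 30.8]
tcp_rot: [-176.7, -0.1, 79.2]
ft_force: [0.9, -0.1, -2.8]
finger_gap: 25.9
t 13.1 pos [550.1 101.4  30.8] rot [-1.7668e+02 -5.0000e-02  7.9190e+01] F [ 0.9 -0.1 -2.8] M [-0.06 -0.13 -0.02] gap 25.9 q [ 4.6 15.  98.9  1.  69.4 15. ]
[-0.0009 -0.0008  0.0049] [ 0.0021 -0.0009 -0.0002]
```

```bash
python3 -m crank '[[[-0.0005,0,0.002,0,0,0],[-0.001,-0.0005,0.004,0,0,0],[-0.001,-0.0005,0.005,0,0,0],[-0.001,-0.0005,0.006,0,0,0],[-0.001,-0.0005,0.006,0,0,0]]]' 1 45
```

```text
time: 13.72
tool_pos: [550.1, 100.6, 26.2]
tcp_rot: [-176.8, -0.1, 79.2]
ft_force: [-2.1, -1.1, 5.6]
finger_gap: 26.1
```

On the floor: Fz went from -3 to +5.6 N at z = 26, as expected. Opening the fingers a little and looking.

```bash
python3 -m crank '[[[0,0,0,0,0,0],[0,0,0,0,0,0],[0,0,0,0,0,0]]]' 0.52 45; python3 -m crank '[[[0,0,-0.01,0,0,0],[0,0,-0.03,0,0,0],[0,-0.002,-0.06,0,0,0],[0,-0.005,-0.11,0,0,0],[0,-0.008,-0.16,0,0,0],[-0.06,-0.01,-0.2,0,0,0],[-0.12,-0.01,-0.2,0,0,0],[-0.18,-0.01,-0.2,0,0,0],[-0.21,-0.01,-0.2,0,0,0],[-0.21,-0.01,-0.2,0,0,0]]]' 0.52 45
python3 - <<'E'
from h import *
st()
p,d=r.snapshot('side'); cv2.imwrite('pics/s7.png',cv2.resize(p[90:210,220:340],(600,600),interpolation=3))
p,d=r.snapshot('top'); np.save('d7.npy',d);cv2.imwrite('pics/t7.png',cv2.resize(p[120:210,140:260],(800,600),interpolation=3))
E
```

```text
time: 14.1
tool_pos: [550.1, 100.5, 26.1]
tcp_rot: [-176.8, -0.1, 79.2]
ft_force: [0.6, 0.2, -0.7]
finger_gap: 41.0
time: 15.35
tool_pos: [511.6, -108.6, 228.0]
tcp_rot: [-176.9, -0.0, 79.0]
ft_force: [0.2, 0.3, 0.3]
finger_gap: 41.2
t 15.35 pos [ 511.6 -108.6  228. ] rot [-1.7692e+02 -3.0000e-02  7.8970e+01] F [0.2 0.3 0.3] M [ 0.05 -0.07  0.03] gap 41.2 q [-17.4  -1.3  94.8  -0.3  89.6  -6.3]
```

View pics/s7.png

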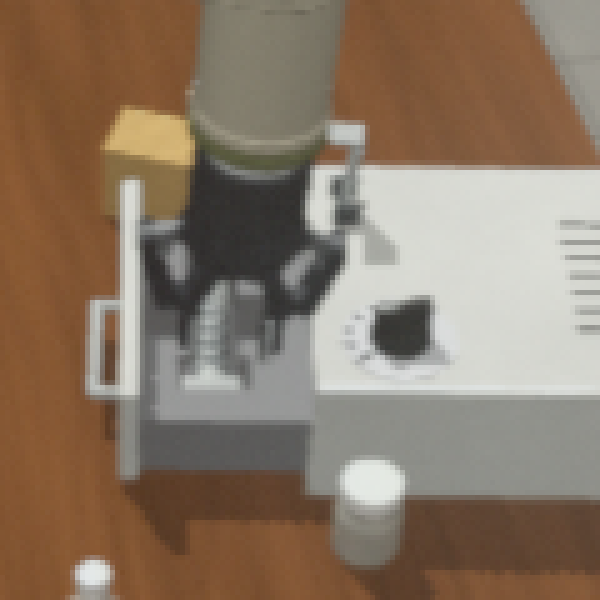

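View pics/t7.png

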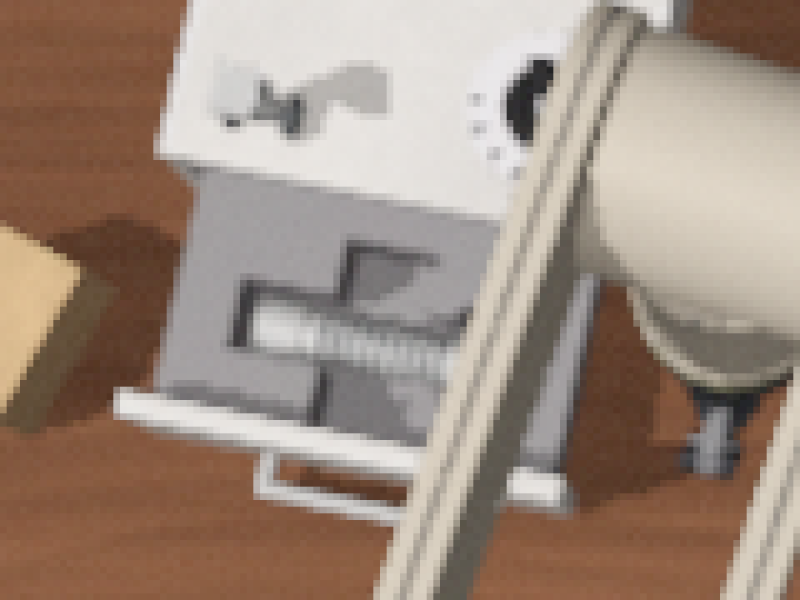

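The scope lies in the cradle with its base end at about (270,325) in the top crop and its head at the wide-pocket end (side view about (215,375)). Next I'll check the heights and stage for the drawer push.

Run:
```python
from h import *
C=cloud('top',np.load('d7.npy'));O=np.array([548.9,100.7]);a=np.radians(-10.8);c,s=np.cos(a),np.sin(a)
e=C[...,:2]-O; X=c*e[...,0]+s*e[...,1]; Y=-s*e[...,0]+c*e[...,1]; Z=C[...,2]
for lo in range(-84,84,12):
    k=(abs(X)<12)&(Y>=lo)&(Y<lo+12)&(Z<200); print(lo+6,k.sum(),np.nanpercentile(Z[k],[10,50,90]).round(0) if k.sum() else '')
go(434.3,123.7,200,169.2)
```

```text
-78 0 
-66 0 
-54 0 
-42 10 [42. 44. 47.]
-30 21 [38. 46. 50.]
-18 18 [40. 43. 49.]
-6 21 [37. 44. 48.]
6 20 [41. 46. 49.]
18 20 [40. 46. 50.]
30 23 [42. 44. 50.]
42 19 [38. 46. 51.]
54 18 [45. 48. 51.]
66 21 [43. 47. 51.]
78 24 [22. 50. 66.]
[ 0.211  -0.1181  0.0342] [-0.0415 -0.0439 -1.5715]
```

```bash
python3 -m crank '[[[0.02,-0.012,0.003,-0.004,-0.004,-0.17],[0.045,-0.025,0.007,-0.008,-0.009,-0.34],[0.07,-0.039,0.011,-0.013,-0.014,-0.51],[0.095,-0.053,0.015,-0.018,-0.019,-0.68],[0.12,-0.067,0.019,-0.022,-0.024,-0.85],[0.145,-0.081,0.023,-0.027,-0.028,-1.02],[0.17,-0.095,0.027,-0.031,-0.033,-1.19],[0.19,-0.106,0.031,-0.036,-0.038,-1.36],[0.211,-0.118,0.034,-0.041,-0.044,-1.53],[0.211,-0.118,0.034,-0.041,-0.044,-1.571]]]' 1 30
python3 - <<'E'
from h import *
st(); go(434.3,123.7,55,169.2)
p,d=r.snapshot('top');np.save('d8.npy',d); cv2.imwrite('pics/t8.png',cv2.resize(p[100:235,130:310],(800,600),interpolation=3))
E
```

```text
time: 16.7
tool_pos: [433.4, 126.5, 200.6]
tcp_rot: [180.0, -0.0, 169.6]
ft_force: [0.8, -0.4, 0.0]
finger_gap: 0.4
t 16.7 pos [433.4 126.5 200.6] rot [ 1.7997e+02 -1.0000e-02  1.6961e+02] F [ 0.8 -0.4  0. ] M [ 0.01 -0.01 -0.05] gap 0.4 q [  9.7 -15.3 110.2   0.   85.1 -69.9]
[-0.0015 -0.0026  0.1456] [ 0.0005 -0.0003  0.0071]
```

View pics/t8.png

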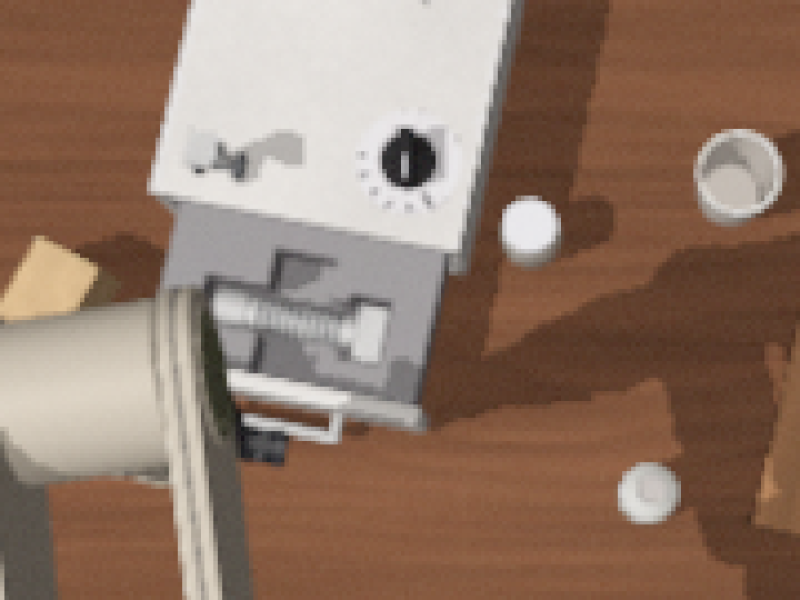

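Seated: the head is in the wide pocket at about (370,335). Descending in front of the drawer and pushing.

```bash
python3 -m crank '[[[-0.001,-0.003,0.05,0,0,0.007],[-0.0015,-0.003,0.1,0,0,0.007],[-0.0015,-0.003,0.138,0,0,0.007],[-0.0015,-0.003,0.1456,0,0,0.007],[-0.0015,-0.003,0.1456,0,0,0.007]]]' 1 30 && python3 -m crank '[[[-0.015,0,0,0,0,0],[-0.03,0,0,0,0,0],[-0.045,0,0,0,0,0],[-0.06,0,0,0,0,0],[-0.08,0,0,0,0,0],[-0.1,0,0,0,0,0],[-0.12,0,0,0,0,0],[-0.135,0,0,0,0,0],[-0.147,0,0,0,0,0],[-0.15,0,0,0,0,0]]]' 1 30; python3 -c "
from h import *
st()
O=np.array([620.9,88.1]);e=r.sense()['tool_pos'][:2]-O;print(e@[.982,-.1874])"
```

```text
time: 17.38
tool_pos: [435.0, 123.2, 56.0]
tcp_rot: [180.0, 0.0, 169.2]
ft_force: [0.3, 1.0, 1.2]
finger_gap: 0.2
time: 18.62
tool_pos: [583.9, 95.1, 57.3]
tcp_rot: [179.9, 0.1, 169.2]
ft_force: [-2.4, 0.3, 0.9]
finger_gap: 0.2
t 18.62 pos [583.9  95.1  57.3] rot [1.7994e+02 1.3000e-01 1.6921e+02] F [-2.4  0.3  0.9] M [ 0.    0.28 -0.01] gap 0.2 q [  4.3  14.5  96.2   0.   69.2 -74.9]
-37.654582101291766
```

```bash
python3 -m crank '[[[-0.004,0,0,0,0,0],[-0.008,0,0,0,0,0],[-0.01,0,0,0,0,0],[-0.012,0,0,0,0,0],[-0.012,0,0,0,0,0]]]' 1 30;python3 -m crank '[[[-0.002,0,0,0,0,0],[-0.004,0,0,0,0,0],[-0.004,0,0,0,0,0]]]' 1 30
```

```text
time: 19.25
tool_pos: [592.7, 93.4, 55.7]
tcp_rot: [180.0, -0.2, 169.2]
ft_force: [-10.6, 2.0, -0.5]
finger_gap: 0.0
time: 19.62
tool_pos: [592.1, 93.1, 53.4]
tcp_rot: [-179.9, -0.8, 169.3]
ft_force: [-16.7, 2.1, 2.5]
finger_gap: -0.1
```

The drawer hit a firm stop: the force rose to 17 N with no further motion. Backing off and checking.

```bash
python3 -m crank '[[[0.02,0,0,0,0,0],[0.05,0,-0.01,0,0,0],[0.08,0,-0.06,0,0,0],[0.09,0,-0.12,0,0,0],[0.09,0,-0.17,0,0,0],[0.09,0,-0.19,0,0,0],[0.09,0,-0.19,0,0,0]]]' 1 30
python3 - <<'E'
from h import *
st()
p,d=r.snapshot('top');np.save('d9.npy',d); cv2.imwrite('pics/t9.png',cv2.resize(p[100:235,130:310],(800,600),interpolation=3))
p,d2=r.snapshot('side');np.save('d9s.npy',d2); cv2.imwrite('pics/s9.png',cv2.resize(p[90:210,220:360],(700,600),interpolation=3))
C=cloud('top',d);O=np.array([620.9,88.1]);a=np.radians(-10.8);c,s=np.cos(a),np.sin(a)
for C in (C,cloud('side',d2)):
    e=C[...,:2]-O; X=c*e[...,0]+s*e[...,1]; Y=-s*e[...,0]+c*e[...,1]; Z=C[...,2]
    k=(Z>92)&(Z<106)&(X<30)&(X>-80)&(Y<0)&(Y>-125); print('panel x',k.sum(),np.percentile(X[k],[1,5,25,50,75,95,99]).round(1) if k.sum() else '')
    k=(Z>107)&(Z<118)&(X<30)&(X>-80)&(Y<0)&(Y>-125); print('cab front',np.percentile(X[k],[0,1,5]).round(1))
E
```

```text
time: 20.5
tool_pos: [507.4, 109.7, 246.2]
tcp_rot: [-180.0, -0.6, 169.3]
ft_force: [-0.9, -0.3, -1.2]
finger_gap: 0.4
t 20.5 pos [507.4 109.7 246.2] rot [-179.97   -0.57  169.26] F [-0.9 -0.3 -1.2] M [ 0.07 -0.04  0.01] gap 0.4 q [  6.4  -4.9  96.3   0.1  89.2 -72.8]
panel x 147 [-15.3 -14.6 -11.9  -7.7  -3.4   2.1  20.7]
cab front [-11.9   0.8   2.2]
panel x 102 [-15.2 -14.6 -11.8  -7.6  -3.2  -0.3  19.6]
cab front [-4.2  0.4  1.4]
```

View pics/t9.png

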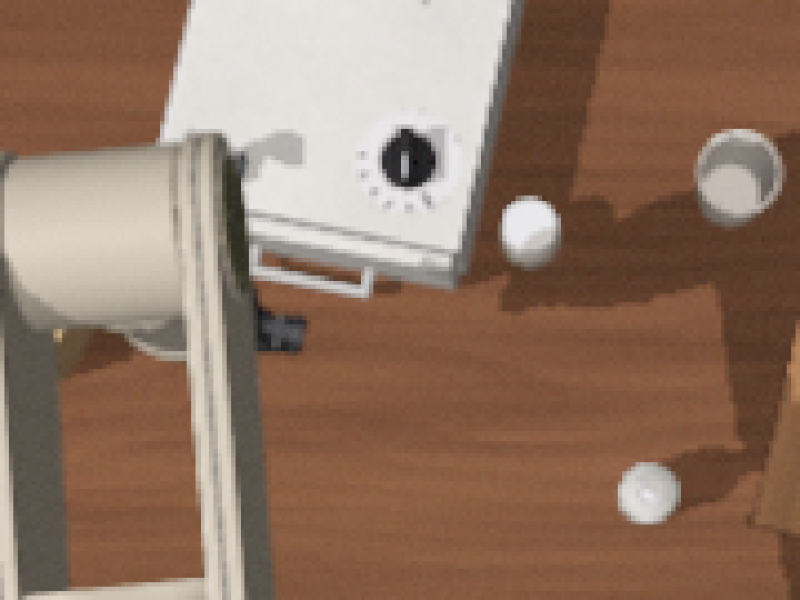

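View pics/s9.png

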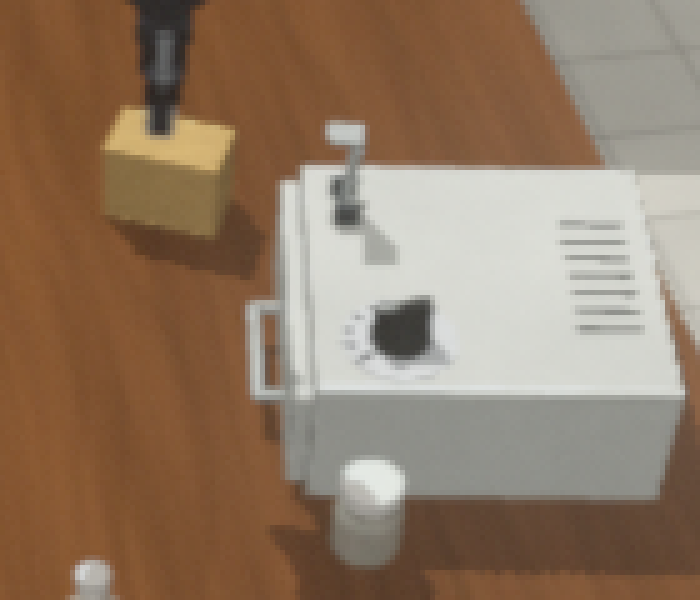

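The drawer is home: the panel spans cab x -15 to 0, with its back on the cabinet face, and both cameras agree. Now the latch.

```bash
cat >> h.py <<'E'
def cab(x,y): return np.array([620.9,88.1])+x*np.array([.9823,-.1874])+y*np.array([.1874,.9823])
E
python3 - <<'E'
from h import *
go(*cab(78,75),246,169.2); go(*cab(75,75),163,169.2)
E
```

```text
[-0.1952  0.0754 -0.0066] [-0.0022 -0.0158  0.001 ]
[-0.1935  0.0756  0.0765] [-0.0022 -0.0158  0.001 ]
```

```bash
python3 -m crank '[[[-0.05,0.019,-0.003,0,-0.005,0],[-0.1,0.038,-0.007,0,-0.01,0],[-0.15,0.057,-0.007,-0.001,-0.015,0.001],[-0.185,0.071,-0.007,-0.002,-0.016,0.001],[-0.195,0.075,-0.006,-0.002,-0.016,0.001],[-0.195,0.075,0.02,-0.002,-0.016,0.001],[-0.194,0.0755,0.055,-0.002,-0.016,0.001],[-0.1935,0.0755,0.073,-0.002,-0.016,0.001],[-0.1935,0.0755,0.0765,-0.002,-0.016,0.001],[-0.1935,0.0755,0.0765,-0.002,-0.016,0.001]]]' 1 30
python3 - <<'E'
from h import *
st();go(*cab(75,75),163,169.2)
p,d2=r.snapshot('side');cv2.imwrite('pics/s10.png',cv2.resize(p[70:210,220:360],(600,600),interpolation=3))
E
```

```text
time: 21.85
tool_pos: [708.9, 147.6, 163.5]
tcp_rot: [-180.0, 0.0, 169.2]
ft_force: [-0.2, 0.9, 0.1]
finger_gap: 0.0
t 21.85 pos [708.9 147.6 163.5] rot [-1.800e+02  4.000e-02  1.692e+02] F [-0.2  0.9  0.1] M [-0.02  0.03  0.02] gap 0.0 q [  7.7  28.7  66.8  -0.   84.5 -71.5]
[0.0003 0.     0.0005] [-0.0001  0.0007 -0.0001]
```

View pics/s10.png

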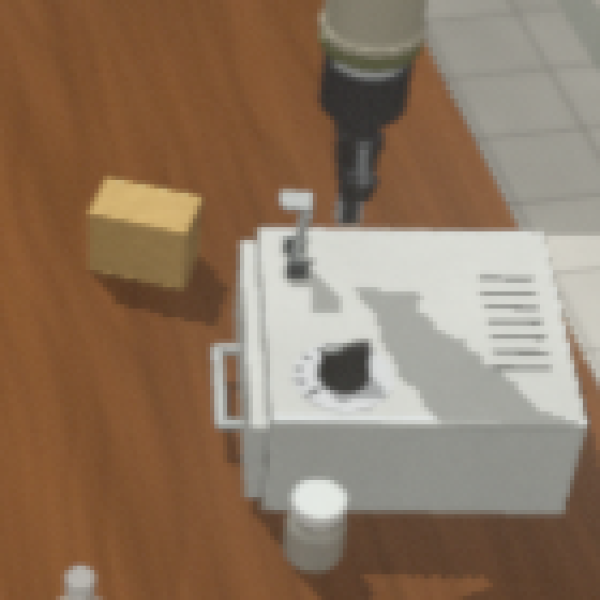

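The closed fingers (about (350,210)) are behind the lever (about (300,215)). Sweeping the arc.

```bash
python3 -m crank '[[[0.015,0,0,0,0,0],[0.03,0,0,0,0,0],[0.042,0,0.001,0,0,0],[0.053,0,0.0045,0,0,0],[0.0585,0,0.008,0,0,0],[0.063,0,0.0125,0,0,0],[0.067,0,0.0175,0,0,0],[0.07,0,0.023,0,0,0],[0.072,0,0.028,0,0,0],[0.073,0,0.031,0,0,0]]]' 1 30
python3 - <<'E'
from h import *
st()
p,d2=r.snapshot('side');cv2.imwrite('pics/s11.png',cv2.resize(p[70:210,220:360],(600,600),interpolation=3))
E
```

```text
time: 23.15
tool_pos: [637.3, 161.4, 132.5]
tcp_rot: [180.0, 0.1, 169.2]
ft_force: [0.1, -0.1, 2.0]
finger_gap: -0.1
t 23.15 pos [637.3 161.4 132.5] rot [1.7999e+02 7.0000e-02 1.6920e+02] F [ 0.1 -0.1  2. ] M [ 0.12  0.14 -0.02] gap -0.1 q [  9.8  19.7  81.6  -0.   78.7 -69.4]
```

View pics/s11.png

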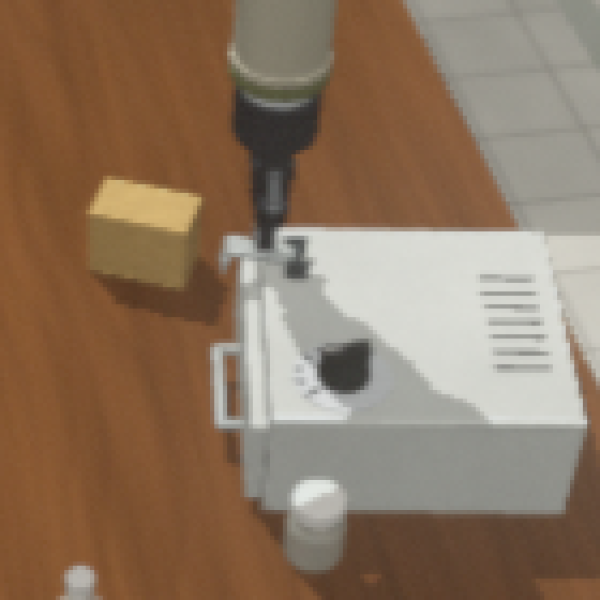

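The lever is nearly level, with its lip at about (230,245). Pressing to the stop.

```bash
python3 -m crank '[[[0.004,0,0.003,0,0,0],[0.008,0,0.006,0,0,0],[0.008,0,0.008,0,0,0],[0.008,0,0.01,0,0,0],[0.008,0,0.01,0,0,0]]]' 1 30;python3 -m crank '[[[0,0,0.002,0,0,0],[0,0,0.003,0,0,0],[0,0,0.003,0,0,0]]]' 1 30
```

```text
time: 23.82
tool_pos: [628.8, 163.0, 124.8]
tcp_rot: [-180.0, 0.0, 169.2]
ft_force: [-12.8, -1.9, 18.6]
finger_gap: 0.5
time: 24.2
tool_pos: [628.8, 163.1, 124.8]
tcp_rot: [180.0, 0.1, 169.2]
ft_force: [-11.0, -3.0, 20.2]
finger_gap: 0.1
```

At the end stop: z = 124.8 (expected 125) with 20 N, no further motion. Lifting off, then measuring the selector.

```bash
python3 -m crank '[[[0,0,-0.02,0,0,0],[0,0,-0.06,0,0,0],[0.03,0,-0.11,0,0,0],[0.08,0,-0.13,0,0,0],[0.12,0,-0.13,0,0,0],[0.12,0,-0.13,0,0,0]]]' 0.3 30
python3 - <<'E'
from h import *
st()
p,d=r.snapshot('top');cv2.imwrite('pics/t12.png',cv2.resize(p[100:200,160:280],(720,600),interpolation=3))
p2,d2=r.snapshot('side');cv2.imwrite('pics/s12.png',cv2.resize(p2[90:190,230:350],(720,600),interpolation=3))
o=np.array([668.2,2.4])
for n,D in(('top',d),('side',d2)):
    C=cloud(n,D); k=(np.hypot(*(C[...,:2]-o).transpose(2,0,1))<40)&(C[...,2]>140)&(C[...,2]<156); P=C[k]
    rc=cv2.minAreaRect(P[:,:2].astype(np.float32)); print(n,k.sum(),np.round(rc[0],1),np.round(rc[1],1),round(rc[2],1),np.median(P[:,2]).round(1),P[:,:2].mean(0).round(1),
      np.degrees(np.arctan2(*np.linalg.svd(P[:,:2]-P[:,:2].mean(0))[2][0][::-1])).round(1))
    k=(np.hypot(*(C[...,:2]-o).transpose(2,0,1))<40)&(C[...,2]>116.5)&(C[...,2]<134); P=C[k]; print('disc',len(P),P[:,:2].min(0).round(1),P[:,:2].max(0).round(1),np.median(P[:,2]))
    print([(round(a['conf'],2),at_z(n,a['pixel'],136)[0].round(0)) for a in r.landmark_of('selector_grip',n)])
    k=(C[...,0]>590)&(C[...,0]<690)&(C[...,1]>140)&(C[...,1]<190)&(C[...,2]>118)&(C[...,2]<200);P=C[k];print('latch z',np.percentile(P[:,2],[5,50,95]).round(1),'x',P[:,0].min(),P[:,0].max())
E
```

```text
time: 24.95
tool_pos: [508.5, 186.2, 254.8]
tcp_rot: [180.0, 0.0, 169.3]
ft_force: [1.0, 0.6, -0.2]
finger_gap: 59.7
t 24.95 pos [508.5 186.2 254.8] rot [1.7999e+02 5.0000e-02 1.6932e+02] F [ 1.   0.6 -0.2] M [ 0.   -0.01  0.01] gap 59.7 q [ 14.7  -2.2  92.8  -0.   89.4 -64.6]
top 47 [671.7   2.6] [40.8 11.5] 2.0 146.9 [671.3   2.6] -177.6
disc 113 [629.2 -36.7] [706.6  39.7] 120.67243372360986
[(0.93, array([672.,  -5., 136.])), (0.15, array([ 648., -261.,  136.]))]
latch z [120.4 125.1 130.2] x 600.4795923519274 682.2974296513958
side 45 [670.2   1.3] [42.8 16.4] 4.5 147.8 [ 6.698e+02 -3.000e-01] -177.3
disc 105 [630.7 -33.8] [707.   40.4] 122.0996096315223
[(0.95, array([680.,   5., 136.]))]
latch z [120.5 126.2 131.7] x 602.5255577475644 688.5993975015217
```

View pics/t12.png

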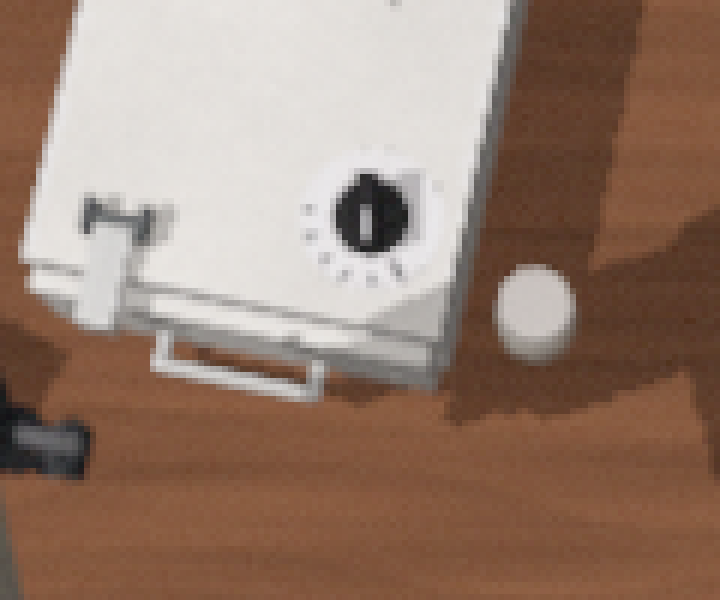

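View pics/s12.png

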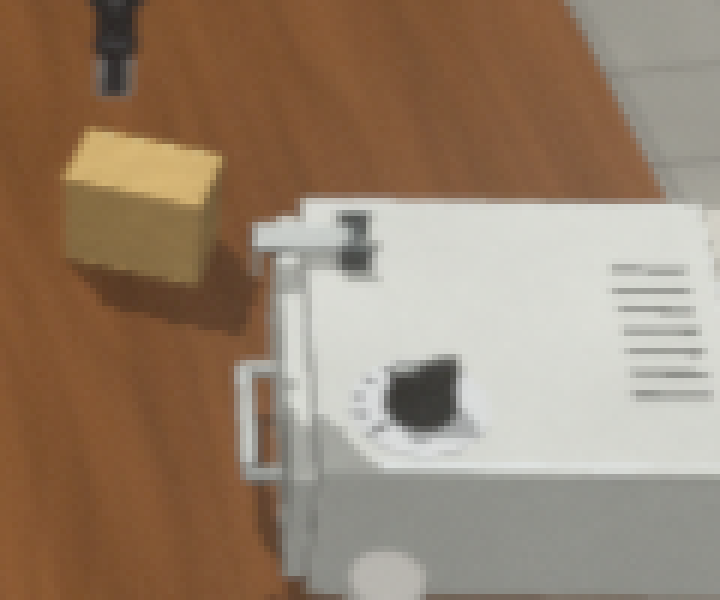

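The latch is level with its lip over the drawer front, at about (95,320) in the top crop. The selector's white line (365,225) points at the first click mark (372,280), next to the long off mark (398,270), so two clicks clockwise remain (50°).

Run:
```python
from h import *
go(670.7,1.6,200,181.7); go(670.7,1.6,129,181.7)
```

```text
[-0.191  -0.1506  0.0547] [-2.000e-04  1.200e-03 -2.181e-01]
[-0.1909 -0.1506  0.1257] [-2.000e-04  1.200e-03 -2.181e-01]
```

```bash
python3 -m crank '[[[-0.04,-0.032,0.01,0,0,-0.05],[-0.08,-0.063,0.02,0,0,-0.1],[-0.12,-0.095,0.035,0,0,-0.15],[-0.16,-0.126,0.05,0,0,-0.2],[-0.188,-0.148,0.055,0,0.001,-0.218],[-0.191,-0.1506,0.06,0,0.001,-0.218],[-0.191,-0.1506,0.09,0,0.001,-0.218],[-0.191,-0.1506,0.12,0,0.001,-0.218],[-0.191,-0.1506,0.1257,0,0.001,-0.218],[-0.191,-0.1506,0.1257,0,0.001,-0.218]]]' 0.4 25
python3 - <<'E'
from h import *
st();go(670.7,1.6,129,181.7)
p2,d2=r.snapshot('side');cv2.imwrite('pics/s13.png',cv2.resize(p2[70:190,230:350],(600,600),interpolation=3))
E
```

```text
time: 26.4
tool_pos: [670.8, 1.9, 129.1]
tcp_rot: [-180.0, -0.0, -178.3]
ft_force: [0.4, -1.2, -0.9]
finger_gap: 51.3
t 26.4 pos [670.8   1.9 129.1] rot [-1.7999e+02 -2.0000e-02 -1.7830e+02] F [ 0.4 -1.2 -0.9] M [-0.    0.01 -0.01] gap 51.3 q [ -4.2  21.9  79.2  -0.   79.  -95.9]
[ 0.0001 -0.0003  0.0001] [-0.0001 -0.0003  0.0001]
```

View pics/s13.png

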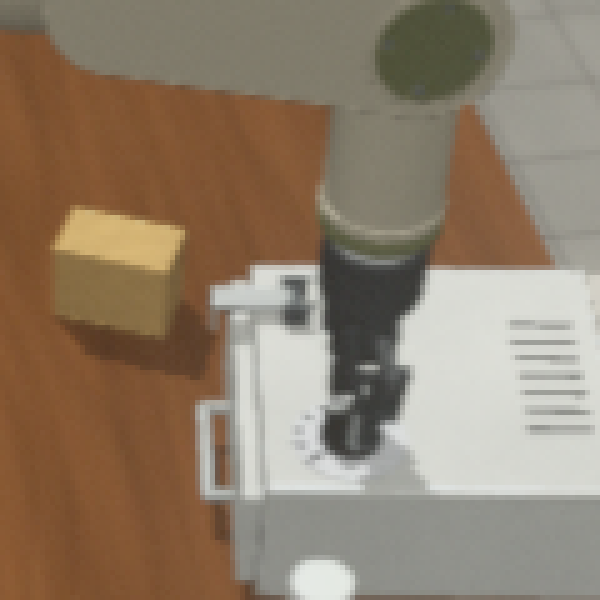

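The fingers straddle the bar at about (350,430), so I'm closing on it and turning.

```bash
python3 -m crank '[[[0,0,0,0,0,0],[0,0,0,0,0,0],[0,0,0,0,0,0],[0,0,0,0,0,0],[0,0,0,0,0,0],[0,0,0,0,0,0]]]' 1 30; python3 -c "
from h import *
st()"
```

```text
time: 27.2
tool_pos: [672.3, 1.8, 131.9]
tcp_rot: [-180.0, 0.2, -178.3]
ft_force: [-0.8, 0.6, 6.3]
finger_gap: 13.4
t 27.2 pos [672.3   1.8 131.9] rot [-179.97    0.23 -178.3 ] F [-0.8  0.6  6.3] M [0.05 0.14 0.04] gap 13.4 q [ -4.2  21.8  79.   -0.   79.  -95.9]
```

```bash
python3 -m crank '[[[0,0,-0.001,0,0,0.1],[0,0,-0.001,0,0,0.2],[0,0,-0.001,0,0,0.32],[0,0,-0.001,0,0,0.44],[0,0,-0.001,0,0,0.56],[0,0,-0.001,0,0,0.68],[0,0,-0.001,0,0,0.8],[0,0,-0.001,0,0,0.873],[0,0,-0.001,0,0,0.873],[0,0,-0.001,0,0,0.873]]]' 1 30; python3 -c "
from h import *
st()"
```

```text
time: 28.45
tool_pos: [672.0, 1.3, 132.0]
tcp_rot: [179.9, 0.2, 131.8]
ft_force: [3.0, -3.7, -8.1]
finger_gap: 13.1
t 28.45 pos [672.    1.3 132. ] rot [1.7991e+02 1.6000e-01 1.3177e+02] F [ 3.  -3.7 -8.1] M [-0.7  -0.54  0.  ] gap 13.1 q [ -4.2  21.8  79.   -0.   79.  -46. ]
```

Yaw is 131.8° and the torque about z is about 0, so it sits in the detent. Releasing and lifting clear.

```bash
python3 -m crank '[[[0,0,0,0,0,0],[0,0,0,0,0,0],[0,0,0,0,0,0],[0,0,0,0,0,0]]]' 0.4 30; python3 -m crank '[[[0,0,-0.03,0,0,0],[0,0,-0.08,0,0,0],[0,0,-0.12,0,0,0],[0.05,0,-0.13,0,0,0],[0.11,0,-0.13,0,0,0],[0.17,0,-0.13,0,0,0],[0.23,0,-0.13,0,0,0],[0.28,0,-0.13,0,0,0],[0.28,0,-0.13,0,0,0]]]' 0.4 30
python3 - <<'E'
from h import *
st()
p,d=r.snapshot('top');cv2.imwrite('pics/t14.png',cv2.resize(p[100:200,160:280],(720,600),interpolation=3))
cv2.imwrite('pics/t14f.png',cv2.resize(p[80:320,110:430],(800,600),interpolation=3))
p2,d2=r.snapshot('side');cv2.imwrite('pics/s14.png',cv2.resize(p2[90:290,200:400],(600,600),interpolation=3))
o=np.array([670.7,1.6])
for n,D in(('top',d),('side',d2)):
    C=cloud(n,D); k=(np.hypot(*(C[...,:2]-o).transpose(2,0,1))<40)&(C[...,2]>140)&(C[...,2]<156); P=C[k]
    if len(P)<8: continue
    rc=cv2.minAreaRect(P[:,:2].astype(np.float32)); a=np.degrees(np.arctan2(*np.linalg.svd(P[:,:2]-P[:,:2].mean(0))[2][0][::-1]))
    print(n,len(P),rc,'axis world',a,'s=',[round(3.796-np.radians(x+10.8),3) for x in (a,a+180,a+360)])
    e=C[...,:2]-[620.9,88.1]; X=.9823*e[...,0]-.1874*e[...,1]; Y=.1874*e[...,0]+.9823*e[...,1]; Z=C[...,2]
    k=(Z>92)&(Z<106)&(X<10)&(X>-80)&(Y<40)&(Y>-125); print('panel x',k.sum(),np.percentile(X[k],[1,50]).round(1))
    k=(X>-45)&(X<20)&(Y>65)&(Y<85)&(Z>115); print('latch z',np.percentile(Z[k],[5,50,95]).round(1))
E
```

```text
time: 28.95
tool_pos: [672.2, 1.5, 132.4]
tcp_rot: [179.9, 0.2, 131.8]
ft_force: [0.0, -0.2, 0.5]
finger_gap: 51.4
time: 30.08
tool_pos: [483.2, 212.9, 262.2]
tcp_rot: [179.8, 0.1, 132.0]
ft_force: [0.1, 0.3, 0.3]
finger_gap: 51.1
t 30.07 pos [483.2 212.9 262.2] rot [1.7982e+02 1.5000e-01 1.3203e+02] F [0.1 0.3 0.3] M [-0.06 -0.03 -0.01] gap 51.1 q [ 18.3  -4.6  94.3  -0.1  90.  -23.8]
top 52 ((670.6019287109375, 2.9526290893554688), (14.521673202514648, 43.23773193359375), 40.62196350097656) axis world 130.5077330434301 s= [np.float64(1.33), np.float64(-1.812), np.float64(-4.953)]
panel x 191 [-15.2  -8.2]
latch z [120.8 124.5 129. ]
side 47 ((671.5481567382812, 2.2069473266601562), (19.355260848999023, 44.669673919677734), 39.4698600769043) axis world -47.952879421178764 s= [np.float64(4.444), np.float64(1.303), np.float64(-1.839)]
panel x 119 [-15.3  -8.2]
latch z [120.8 126.3 131. ]
```

View pics/t14.png

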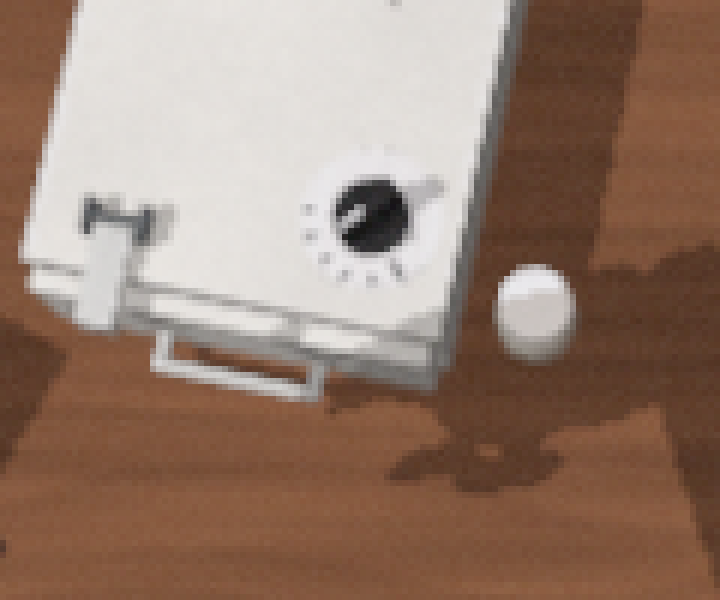

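View pics/s14.png

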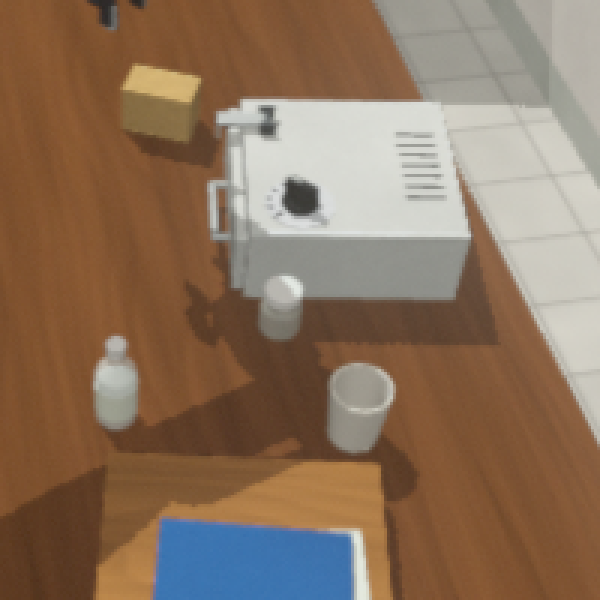

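View pics/t14f.png

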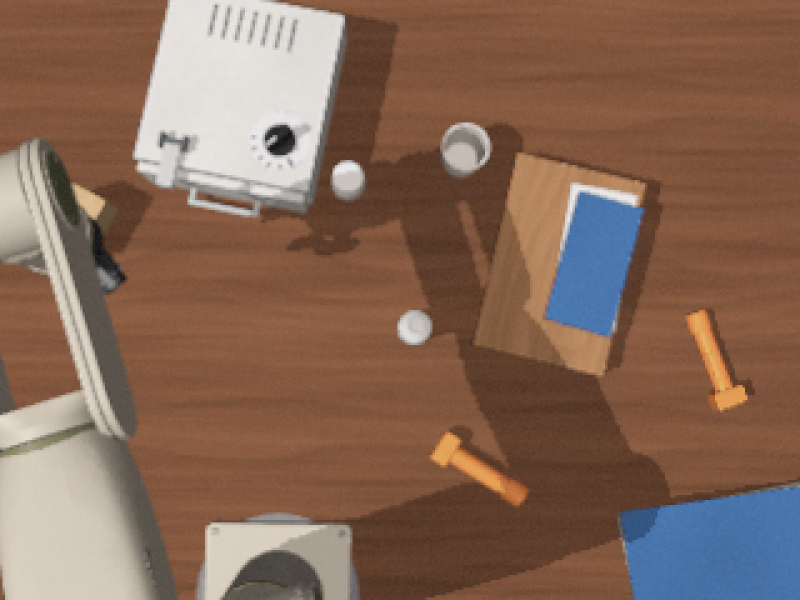

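The selector reads 1.30 to 1.33 (target 1.309), with the white line at lower left (352,213). The latch is level, the drawer is home, and the bottle, cup, jar and carton are where they were. Handing in.

```bash
python3 -c "
from h import *
print(r.hand_in())"
```

```text
the job is handed in; nothing more can be done
None
```

All steps are done in the order asked, and I handed the job in at about 30 s of the 72 s allowed.

- **Scope:** I pulled it out from under the riser by its base and let go of it on the open desk, about 35 mm clear of the riser. I then took it round the middle and set it down in the cradle. The fingers opened only after it touched the cradle floor, at about 6 N. Pictures before closing showed it lying level, with its head in the wide pocket.
- **Drawer:** I pushed it to a firm stop at about 17 N. Both cameras show the front panel's back against the cabinet face.
- **Latch:** I swung it down to its end stop, where it took about 20 N and moved no further. It reads level with its lip in front of the drawer.
- **Selector:** it started at the first click and I turned it 50° clockwise. It now measures 1.33 rad (top camera) and 1.30 rad (side camera), against 1.309 for the third click.
- **Surroundings:** the bottle, cup, carton and jar look unmoved in the last pictures. I judged that by eye and did not measure their positions again. The gripper was clear of everything when I handed in.

No check failed. The only disagreement was 1 to 2 mm between the two cameras' positions for the cradle and the selector, within the calibration's stated accuracy.

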